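# Balance stirrer rotors on the knife edge and carry the good ones off

## Robot

A 7-joint arm with a two-finger parallel gripper is mounted at the origin on the work surface. World frame = base frame: x ahead of the robot, y to its left, z up, the work surface at z = 0. Lengths are in m, angles in rad, forces in N, time in s.
With the tool pointing down it reaches from about 0.4 to 0.85 m from the base axis. Payload 6.9 kg.
Tool frame: the origin (TCP) lies midway between the tips of the shut fingers; the grasp point (between the pads) lies 19 mm behind it (env.grip_point_offset is the z of the grasp point in the tool frame, in m); z points along the fingers, y is the direction in which the jaws open and shut (so a half turn about z gives the same grasp; the last joint's range is limited). The gripper opens to 85 mm and grips with 20 to 120 N. Pads are 22 mm wide; open, the fingers measure 114 mm over their backs; the gripper's body (76 mm by 85 mm) begins 54 mm behind the grasp point. The pads swing forward as they close: fully open they stand 13 mm farther back than shut.
Start: joints at [1.26, 0.507, -0.238, 1.5, 0.126, 1.149, -0.155], TCP at [0.252, -0.572, 0.231] pointing down, gripper open.
Joint ranges: [-3.08, 3.08], [-0.24, 2.05], [-1.43, 1.35], [0, 2.5], [-1.52, 4.66], [0.17, 1.96], [-2.89, 2.89]. Speed limits (rad/s): [2.39, 2.39, 3.14, 3.14, 3.14, 3.14, 3.14].

## Interface

Orientations are given as a unit quaternion [x, y, z, w].
In Python, from bench import env, viewer, hand_in gives the robot as it stands. The module is installed in compiled form; this text tells all that it offers.
- The arm moves only by the shell command python3 -m jog 'ROWS' [FORCE]. ROWS is JSON, a list of rows, each a list of 7 numbers: the turn, a rotation vector about the world's x, y, z in units of 6 degrees (1.0 is 6 degrees), then the shift along the world's x, y, z in units of 25 mm (1.0 is 25 mm), then the closure, from 0 (fully open) to 1 (shut). In form: [[rx, ry, rz, x, y, z, jaw], ...]. A call has exactly 8 rows; each row is the pose to reach, as a shift and turn from the pose commanded when the call began; what a row does not reach only later rows make up. A row lasts 1/10 s, in which the tool goes at most 50 mm and 8.59 degrees, less where a joint would pass 70% of its speed; a pose out of reach is approached as far as the arm can. A call with a gripper value outside its range is refused whole. The fingers move at their own pace and stop on an object; FORCE is the grip in N (left out, the last holds). Time passes only in rows, so rows that repeat a pose let the fingers close, or fill a call up. It gives the time, the measured TCP pose, the force and the opening at its end, in the units of the state.
- env.read_state(): the state, without advancing time (a new reading comes with each control period).
- viewer.get_image(name): name is "scene" or "top"; returns a dict with "img" (384x512x3 uint8, red, green, blue), "range_z" (384x512 float32, m along the optical axis (not along the pixel's ray), 0 where there is no reading), "mtx" (3x3 intrinsics, pixels), "R" (3x3) and "t" (3): a world point X has camera coordinates R X + t. Camera axes: x right, y down, z forward; pixel columns grow to the right and rows downward; lengths in m; the calibration is good to about 2 mm. A picture is of the moment at which its call begins.
- hand_in(): hands the job in, once; it reports no verdict.
The state is a dict: "t": time; "qpos": joint angles; "joint_vel": joint speeds; "tau": joint torques, N m; "tool_pos": TCP position; "tool_rot": TCP orientation; "ft_force": force on the tool from outside, world axes, zero at the start; "ft_torque": the same for the moment, N m; "opening": finger opening in m.
Only numpy, scipy, OpenCV 4.12 (cv2) and the standard library are available. Lean on these libraries where they do the work, as an engineer would, in place of code of your own. Each camera call takes 0.05 s, during which the arm holds its last target. There are 200 camera calls.

## Task

Try each rotor from the cork mat in the cradle of the knife-edge balance, let go of it, and see whether the cradle stays about level (a good rotor) or leans clearly to one end (a reject). Put the good rotors in the carrying caddy and the rejects in the dark wooden tray; when all are sorted, carry the caddy level by its wooden grip bar, with the good rotors in it, and stand it squarely in the middle of the white slab. Leave the tools and other things where they are.

Things in the scene. Friction and masses are not known exactly. Their poses are not given: they have to be found in the camera images.
- rotor_p: two-armed stirrer rotor, 120 g: aluminium bar 84 long (x axis), 26 wide (y), 10 thick, a dark magnet disc near each end, and on its middle a black square boss 16 x 16, 24 high (its top 34 above the underside). Origin: centre of the underside, z up the boss. All look alike: good ones have their mass centre in the middle, rejects about 9 off it along the bar. May be absent
- rotor_q: two-armed stirrer rotor, 120 g: aluminium bar 84 long (x axis), 26 wide (y), 10 thick, a dark magnet disc near each end, and on its middle a black square boss 16 x 16, 24 high (its top 34 above the underside). Origin: centre of the underside, z up the boss. All look alike: good ones have their mass centre in the middle, rejects about 9 off it along the bar. May be absent
- rotor_r: two-armed stirrer rotor, 120 g: aluminium bar 84 long (x axis), 26 wide (y), 10 thick, a dark magnet disc near each end, and on its middle a black square boss 16 x 16, 24 high (its top 34 above the underside). Origin: centre of the underside, z up the boss. All look alike: good ones have their mass centre in the middle, rejects about 9 off it along the bar. May be absent
- rotor_s: two-armed stirrer rotor, 120 g: aluminium bar 84 long (x axis), 26 wide (y), 10 thick, a dark magnet disc near each end, and on its middle a black square boss 16 x 16, 24 high (its top 34 above the underside). Origin: centre of the underside, z up the boss. All look alike: good ones have their mass centre in the middle, rejects about 9 off it along the bar. May be absent
- rotor_t: two-armed stirrer rotor, 120 g: aluminium bar 84 long (x axis), 26 wide (y), 10 thick, a dark magnet disc near each end, and on its middle a black square boss 16 x 16, 24 high (its top 34 above the underside). Origin: centre of the underside, z up the boss. All look alike: good ones have their mass centre in the middle, rejects about 9 off it along the bar. May be absent
- rotor_u: two-armed stirrer rotor, 120 g: aluminium bar 84 long (x axis), 26 wide (y), 10 thick, a dark magnet disc near each end, and on its middle a black square boss 16 x 16, 24 high (its top 34 above the underside). Origin: centre of the underside, z up the boss. All look alike: good ones have their mass centre in the middle, rejects about 9 off it along the bar. May be absent
- rocker (a joint): lean of the balance's cradle, rad: 0 level, limits +-0.22, positive = the end at +y of seat is up. Rocks freely and springs back to level. Empty or with a good rotor centred in it it stays within about 0.04; with a reject it leans 0.11 or more, heavy end down. Settles in about 1 s
- seat (a point): centre of the cradle's floor, where the centre of a rotor's underside goes, 60 above the table; z up, leans with the cradle about its x axis. The cradle is an aluminium trough along y, so the rotor's bar goes along y. Floor 28 (x) by 87 (y) between steel fences that slope outward, about 12 high. The pivot lies 8 below the floor
- balance: steel stand of the knife-edge balance, fixed: base 75 (x) by 150 (y), 10 high, two pillars to 46; the cradle rocks above it, 172 long over its brass end pointers. Origin: centre of the underside
- caddy: loose open aluminium caddy, 300 g, 144 (x) by 116 (y) outside, walls 4 thick and 28 high, floor 4 thick. A divider 4 thick, 16 high along y makes two compartments 66 (x) by 108 (y). Above the divider a wooden grip bar along y: 10 thick (x), 110 long, from 44 to 60 high, on a post at each end. Origin: centre of the underside
- caddy_grip (a point): middle of the caddy's grip bar, 52 above the caddy's underside; the bar runs along y and is pinched across x. Rotors standing in the caddy reach up to 38, so keep the fingertips above that
- reject_tray: dark wooden open tray for rejects, fixed, 116 by 116 outside, walls 5 thick and 24 high, floor 5 thick, no divider. Origin: centre of the underside
- slab: white ceramic slab, fixed, 165 (x) by 190 (y), 18 thick. Origin: centre of the underside. The caddy fits best with its 144 side along the slab's y (grip bar along the slab's x); square to the slab any way round will do
- mat: thin cork mat, fixed, 250 (x) by 290 (y), 3 thick, on which the rotors lie at the start, boss up. Origin: centre of the underside
- tin: open aluminium tin, 72 wide, 30 high, bystander
- tin_lid: aluminium ring 76 wide, 10 high, bystander
- glasses: safety glasses, bystander
- hammer: hammer lying near the robot's left, bystander
- file: flat file with wooden handle, 160 long, 12 wide, 12 high, lying beside the mat, bystander; origin under the middle
- wax: dark wax block 50 by 30 by 22, bystander
Not all that is in view belongs to the job. What is shaped like the rotor_t but blue is not meant. What is shaped like the rotor_r but orange is not meant.

How it is judged:
By the outcome, as a careful person would: the job done as asked, in the order asked, and still so for the second after the job is handed in, with the robot touching nothing.
Of rotor_p, rotor_q, rotor_r, rotor_s, rotor_t, rotor_u only 4 to 5 are there at a start; the rules pass over those that are not, and their reading is None.
At some moment in a run one of rotor_p, rotor_q, rotor_r, rotor_s, rotor_t, rotor_u, caddy may be knocked a few centimetres aside while the robot is not near it.
It also fails if it takes over 210 s, if anything falls off the work surface, if the arm or the gripper's body presses on something with over 40 N, if the wrist force passes 120 N, or if a joint passes its speed limit or range.

## Working session

There is one attempt and no reset: what is moved stays moved. The work goes in short steps, Python scripts to look and compute and a shell command to move; the robot and the scene stay as the last step left them, time stands still between calls to the robot, and variables do not carry over. Pictures are saved under pics/ and viewed, about 12 in all and at most 16, crops included, and the job is handed in when it is done.

```bash
mkdir -p pics; ls
python3 - <<'E'
from bench import env,viewer
import cv2,numpy as np
s=env.read_state();print(s['t'],s['tool_pos'],s['tool_rot'],s['opening'],env.grip_point_offset)
for n in("scene","top"):
    d=viewer.get_image(n);print(n,d['mtx'].tolist(),d['R'].tolist(),d['t'].tolist())
    np.savez(f'{n}0.npz',**d)
    cv2.imwrite(f'pics/{n}0.png',cv2.resize(d['img'][:,:,::-1],(800,600),interpolation=cv2.INTER_CUBIC))
E
```

```text
pics
0.0 [ 0.25214256 -0.57132267  0.2304403 ] [ 9.78467234e-01  2.06400269e-01 -2.13799569e-04 -8.68750891e-04] 0.08518638148204133 -0.0187
scene [[476.8651794286301, 0.0, 250.33406593014223], [0.0, 476.8651794286301, 193.2694320566073], [0.0, 0.0, 1.0]] [[-0.2822563238350189, 0.9592447972498703, 0.01344569091552631], [0.5358682177912366, 0.16927265907781439, -0.8271590053006557], [-0.7957239601874415, -0.22626574163531904, -0.5618070784048864]] [0.10849698880248893, -0.2080787921799048, 1.7747106634882994]
top [[351.4841434301991, 0.0, 255.69118317817163], [0.0, 351.4841434301991, 192.69327890834646], [0.0, 0.0, 1.0]] [[-0.00116687329685383, -0.9998612609203517, 0.01661617637947183], [-0.9818914332368668, -0.002002202074540508, -0.18943390542060906], [0.1894408924777348, -0.016536326605910177, -0.9817528702069691]] [0.019924685358849607, 0.4845541615717084, 0.8778345994294771]
```

View pics/top0.png

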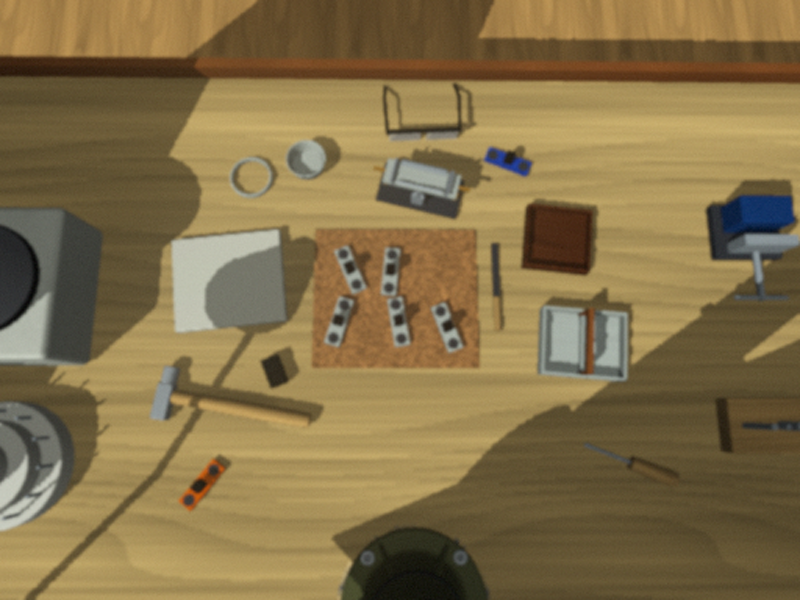

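View pics/scene0.png

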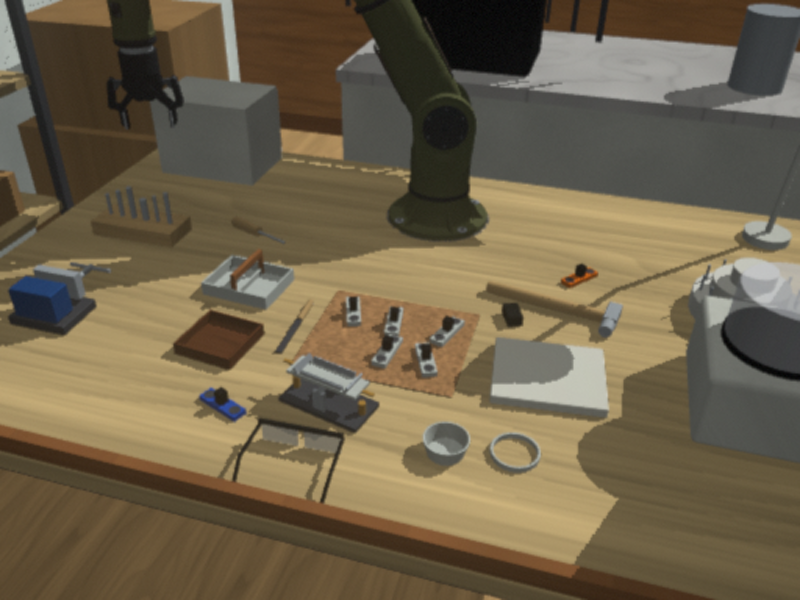

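```bash
cat > h.py <<'E'
import numpy as np,cv2
from bench import env,viewer
def grab(n,save=None):
    d=viewer.get_image(n);return cloud(d)
def cloud(d):
    z=d['range_z'];K=d['mtx'];v,u=np.mgrid[:384,:512]
    c=np.stack([(u-K[0,2])/K[0,0]*z,(v-K[1,2])/K[1,1]*z,z],-1)
    P=(c-d['t'])@d['R'];P[z==0]=np.nan
    return d['img'].astype(int),P
def ray(d,u,v,h):  # pixel onto plane z=h
    r=d['R'].T@np.linalg.inv(d['mtx'])@[u,v,1];C=-d['R'].T@d['t'];return C+r*(h-C[2])/r[2]
def rect(p):
    (x,y),(w,h),a=cv2.minAreaRect(p[:,:2].astype(np.float32)*1000)
    if w<h: w,h,a=h,w,a+90
    a=(a+90)%180-90
    return np.round([x,y,w,h,a],1)  # long-axis angle deg, world
def blobs(mask,mn):
    n,l,s,c=cv2.connectedComponentsWithStats(mask.astype(np.uint8))
    return [(l==i,c[i].round()) for i in range(1,n) if s[i,4]>=mn]
def rotors(im,P,box):
    x0,x1,y0,y1=box;X,Y,Z=P[...,0],P[...,1],P[...,2]
    m=(X>x0)&(X<x1)&(Y>y0)&(Y<y1)&(Z>.008)&(Z<.06)
    out=[]
    for b,c in blobs(m,60):
        p=P[b];top=p[p[:,2]>.030];bar=p[(p[:,2]>.0105)&(p[:,2]<.018)]
        if len(top)>3:
            r=rect(p[p[:,2]<.018]);out.append((c,(1000*np.r_[np.median(top[:,:2],0),np.median(top[:,2])]).round(1),r))
    return out
E
python3 - <<'E'
from h import *
for n in("top","scene"):
    d=dict(np.load(n+'0.npz'));im,P=cloud(d);X,Y,Z=[P[...,i] for i in range(3)]
    print(n)
    for r in rotors(im,P,(.42,.72,-.15,.17)):print(*r)
    # other things: components of height >12mm in workspace
    m=(X>.3)&(X<.9)&(Y>-.5)&(Y<.5)&(Z>.012)&(Z<.12)
    for b,c in blobs(m,150):
        p=P[b];zt=np.percentile(p[:,2],98);print(c,'ztop',zt.round(4),'z50',np.median(p[:,2]).round(4),rect(p),len(p))
E
```

```text
top
[268. 126.] [679.3 -11.   56.7] [693.7 -15.6 154.   73.1  81.4]
[223. 172.] [547.8 107.8  37.4] [549.3 108.5  84.7  26.   23.6]
[249. 173.] [545.4  37.9  37.2] [545.7  36.6  84.6  26.6  -5.1]
[216. 205.] [455.9 125.8  37.7] [457.1 125.9  82.3  26.1 -16.7]
[254. 204.] [455.6  23.2  37.7] [458.9  22.4  79.2  29.4   9.1]
[285. 207.] [445.8 -60.   37.7] [452.1 -60.5  72.9  30.3  20.7]
[270.  80.] ztop 0.0434 z50 0.0336 [847.  -20.8 141.6  99.9 -88.2] 370
[194.  99.] ztop 0.0331 z50 0.0252 [749.4 189.9  70.2  67.6   0.9] 223
[269. 115.] ztop 0.0724 z50 0.0612 [699.5 -16.7 170.4  63.   76.9] 997
[357. 152.] ztop 0.0276 z50 0.0231 [ 605.8 -261.   117.9  117.1   -6.4] 466
[145. 179.] ztop 0.022 z50 0.0186 [529.3 319.4 189.9 165.5 -83.7] 4145
[223. 172.] ztop 0.0395 z50 0.0148 [549.3 108.4  84.7  26.   23.9] 256
[249. 173.] ztop 0.0395 z50 0.0148 [545.8  37.1  84.6  25.7  -5.1] 248
[216. 205.] ztop 0.0394 z50 0.0146 [456.4 126.1  83.7  25.9 -16.5] 266
[254. 206.] ztop 0.0392 z50 0.0147 [456.3  23.2  84.   25.9   9.4] 272
[285. 209.] ztop 0.039 z50 0.0145 [446.3 -60.7  83.9  26.6  20.7] 27
[... 512 characters left out ...]
[693.7 -62.7  51.9  48.6  86.6]
[210. 239.] [696.8 -13.4  58.1] [0. 0. 0. 0. 0.]
[231. 247.] [707.2  45.6  57.8] [0. 0. 0. 0. 0.]
[223. 257.] [717.6  46.7  33.3] [699.   16.8  82.9  41.6 -89.6]
[158. 177.] ztop 0.0585 z50 0.0232 [ 418.9 -290.7  150.1  127.6   85.1] 685
[363. 196.] ztop 0.0262 z50 0.0207 [341.8 303.8 261.9  82.9  89.9] 590
[140. 215.] ztop 0.0245 z50 0.019 [ 608.3 -257.3  120.6  119.7   83.4] 460
[351. 239.] ztop 0.0197 z50 0.0164 [531.1 322.8 190.3 169.9 -83.8] 2862
[209. 242.] ztop 0.0698 z50 0.0586 [705.2 -14.5 173.5  57.1  77.7] 955
[190. 281.] ztop 0.0401 z50 0.0292 [848.7 -17.9 144.1 102.7 -88.9] 675
[285. 281.] ztop 0.0302 z50 0.0223 [752.1 193.4  73.   69.5  -7.4] 363
```

```bash
cat >> h.py <<'E'
def cradle(P):
    X,Y,Z=P[...,0],P[...,1],P[...,2]
    m=(X>.62)&(X<.78)&(Y>-.13)&(Y<.1)&(Z>.048)&(Z<.085)
    bs=blobs(m,40);p=P[max(bs,key=lambda b:b[0].sum())[0]];return p
E
python3 - <<'E'
from h import *
for n in("top","scene"):
    d=dict(np.load(n+'0.npz'));im,P=cloud(d);p=cradle(P)
    print(n,rect(p),rect(p[p[:,2]>.066]),len(p))
    r=rect(p);a=np.radians(77.3);u=np.array([np.cos(a),np.sin(a)]);w=np.array([u[1],-u[0]])
    q=(p[:,:2]-r[:2]/1000);s=q@u*1000;t=q@w*1000;z=p[:,2]*1000
    for lo in range(-90,90,12):
        k=(s>=lo)&(s<lo+12)
        if k.any():print(lo+6,k.sum(),'z med',np.median(z[k]).round(1),'zmax',z[k].max().round(1),'t',t[k].min().round(0),t[k].max().round(0))
    f=(abs(z-(59 if n=='top' else 57.5))<2.5)&(abs(s)<60)&(abs(t)<25)
    print('floor',rect(p[f]),np.median(z[f]))
    X,Y,Z=[P[...,i] for i in range(3)]
    b=(X>.3)&(X<.5)&(Y>-.4)&(Y<-.2)&(Z>.04)&(Z<.08);print('grip',rect(P[b]),np.median(P[b][:,2]))
d=dict(np.load('top0.npz'));a=cv2.resize(d['img'][80:260,190:420,::-1],(800,626))[:600]
cv2.imwrite('pics/crop1.png',a)
E
```

```text
top [696.9 -16.  170.5  52.8  75.6] [700.1 -16.6 104.2  46.4  75.6] 877
-84 7 z med 60.3 zmax 61.2 t -2.0 4.0
-72 12 z med 58.2 zmax 61.8 t -1.0 5.0
-60 68 z med 61.2 zmax 64.9 t -20.0 24.0
-48 78 z med 67.3 zmax 74.1 t -20.0 24.0
-36 77 z med 61.5 zmax 71.6 t -19.0 25.0
-24 79 z med 61.6 zmax 72.1 t -20.0 26.0
-12 80 z med 62.0 zmax 71.4 t -21.0 25.0
0 84 z med 61.4 zmax 73.1 t -26.0 25.0
12 76 z med 61.9 zmax 72.6 t -20.0 25.0
24 81 z med 61.4 zmax 72.8 t -19.0 26.0
36 74 z med 61.7 zmax 73.0 t -19.0 27.0
48 76 z med 66.4 zmax 74.4 t -18.0 27.0
60 65 z med 60.7 zmax 64.5 t -18.0 26.0
72 11 z med 58.4 zmax 63.2 t 1.0 8.0
84 9 z med 58.3 zmax 61.0 t 2.0 8.0
floor [698.3 -16.4 119.6  43.8  75.7] 60.05766194221986
grip [ 417.1 -292.6  108.6   10.7   -4.5] 0.059853482791687555
scene [705.6 -14.6 173.5  56.2  76.7] [701.9 -14.1 105.   46.3  75.1] 820
-84 7 z med 55.4 zmax 57.1 t -11.0 -3.0
-72 11 z med 56.9 zmax 59.6 t -10.0 3.0
-60 31 z med 57.9 zmax 64.7 t -27.0 19.0
-48 84 z med 63.6 zmax 71.7 t -29.0 19.0
-36 67 z med 59.3 zmax 69.3 t -28.0 19.0
-24 73 z med 58.9 zmax 71.4 t -28.0 18.0
-12 70 z med 59.0 zmax 70.5 t -25.0 19.0
0 82 z med 59.7 zmax 70.7 t -26.0 28.0
12 70 z med 59.3 zmax 70.0 t -26.0 21.0
24 79 z med 59.7 zmax 70.3 t -26.0 20.0
36 75 z med 59.6 zmax 71.0 t -27.0 20.0
48 76 z med 60.4 zmax 71.7 t -25.0 20.0
60 75 z med 58.0 zmax 60.6 t -27.0 22.0
72 11 z med 55.9 zmax 59.5 t -22.0 1.0
84 9 z med 57.7 zmax 58.5 t -5.0 0.0
floor [702.8 -13.5 118.8  46.6  75.4] 58.094848250048585
grip [ 420.6 -288.2  113.    15.    -5.3] 0.05440207978193139
```

View pics/crop1.png

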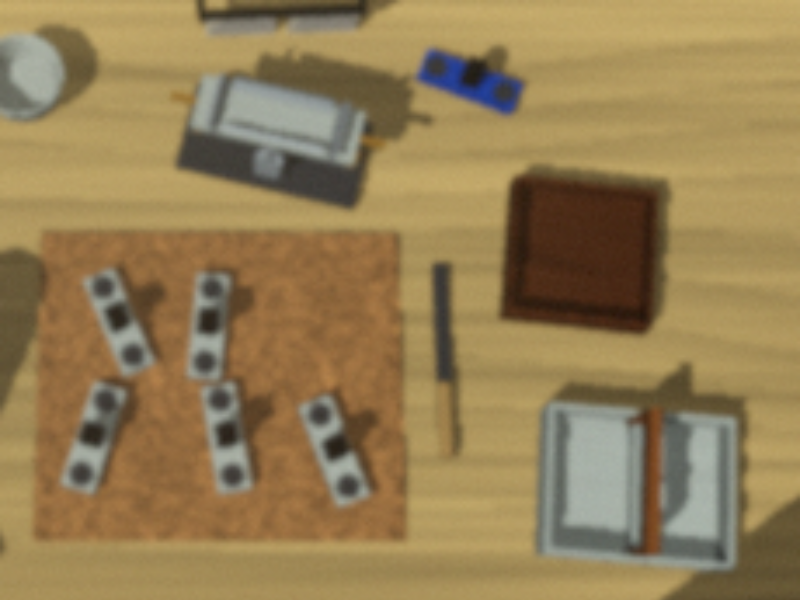

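Lookalikes (top view, 800×600): the five grey rotors on the mat at (349,268), (391,271), (340,320), (399,320), (447,327) are wanted. The blue one at (508,160) and the orange one at (203,484) are not. The crop confirms the five grey ones; I start with the rightmost, at about (0.448, -0.058).

```bash
python3 -m jog '[[0,0,1.1,0.6,1.6,0,0],[0,0,2.2,1.2,3.1,0,0.2],[0,0,3.3,1.8,4.6,0,0.5],[0,0,4.4,2.4,6.1,0,0.5],[0,0,5.5,3.0,7.7,0,0.5],[0,0,6.6,3.5,9.2,0,0.5],[0,0,7.7,4.1,10.8,0,0.5],[0,0,8.7,4.7,12.3,0,0.5]]' 40
python3 -m jog '[[0,0,1.0,0.6,1.5,0,0.5],[0,0,2.0,1.2,3.0,0,0.5],[0,0,3.0,1.8,4.5,0,0.5],[0,0,4.0,2.4,6.0,0,0.5],[0,0,5.0,3.0,7.4,-0.8,0.5],[0,0,5.8,3.14,8.2,-1.5,0.5],[0,0,5.8,3.14,8.2,-3,0.5],[0,0,5.8,3.14,8.2,-4,0.5]]'
cat > st.py <<'E'
from h import *
s=env.read_state();from scipy.spatial.transform import Rotation as Ro
R=Ro.from_quat(s['tool_rot']).as_matrix()
print('t',round(s['t'],2),'tcp',(s['tool_pos']*1000).round(1),'jaw',np.degrees(np.arctan2(R[1,1],R[0,1])).round(1),'zax',R[:,2].round(3),'open',round(s['opening']*1000,1),'F',np.round(s['ft_force'],1),'q',np.round(s['qpos'],2))
E
python3 st.py
python3 - <<'E'
from h import *
d=viewer.get_image('scene');cv2.imwrite('pics/s1.png',cv2.resize(d['img'][130:290,130:345,::-1],(800,595)))
E
```

```text
t: 0.9
tool_pos: [0.37, -0.2624, 0.2312]
tool_rot: [0.786, 0.618, -0.0, -0.0]
ft_force: [1.5, -0.7, 0.4]
opening: 0.0428
t: 1.7
tool_pos: [0.4478, -0.0584, 0.1296]
tool_rot: [0.567, 0.824, -0.0, -0.001]
ft_force: [-0.7, 0.3, -0.3]
opening: 0.0428
t 1.7 tcp [447.8 -58.4 129.6] jaw 20.9 zax [-0.001  0.001 -1.   ] open 42.8 F [-0.7  0.3 -0.3] q [ 0.58  0.43 -0.7   2.08  0.4   0.77 -0.01]
```

View pics/s1.png

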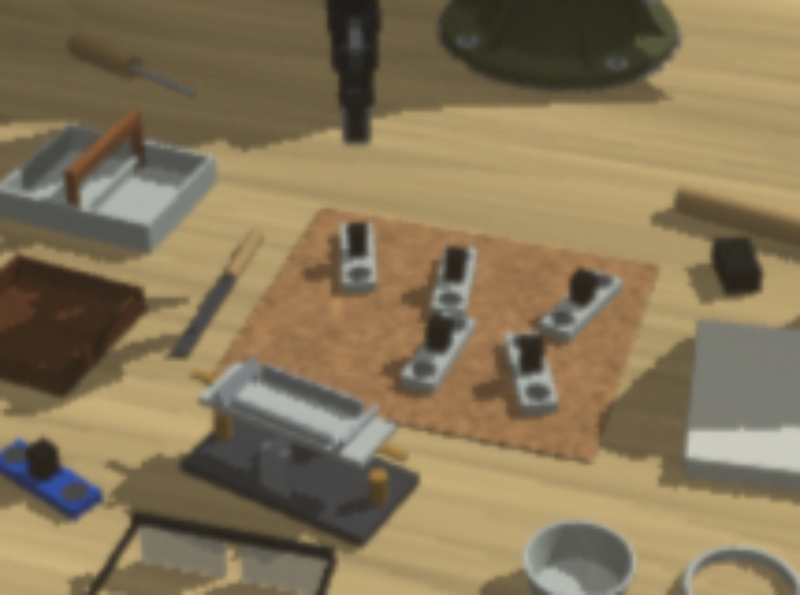

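```bash
python3 -m jog '[[0,0,0,0,0,-1.5,0.5],[0,0,0,0,0,-3,0.5],[0,0,0,0,0,-4,0.5],[0,0,0,0,0,-4.52,0.5],[0,0,0,0,0,-4.52,0.5],[0,0,0,0,0,-4.52,0.9],[0,0,0,0,0,-4.52,0.9],[0,0,0,0,0,-4.52,0.9]]' 40
python3 -m jog '[[0,0,0,0,0,0,0.9],[0,0,0,0,0,1,0.9],[0,0,0,0,0,2,0.9],[0,0,0,0,0,3,0.9],[0,0,0,0,0,4,0.9],[0,0,0,0,0,5,0.9],[0,0,0,0,0,5,0.9],[0,0,0,0,0,5,0.9]]'
python3 st.py;python3 - <<'E'
from h import *
d=viewer.get_image('scene');cv2.imwrite('pics/s2.png',cv2.resize(d['img'][90:250,130:345,::-1],(800,595)))
E
```

```text
t: 2.55
tool_pos: [0.4491, -0.0595, 0.0194]
tool_rot: [0.568, 0.823, 0.0, 0.001]
ft_force: [-0.8, 0.3, 5.5]
opening: 0.0149
t: 3.35
tool_pos: [0.4485, -0.0597, 0.1437]
tool_rot: [0.568, 0.823, 0.0, 0.001]
ft_force: [-0.2, -0.3, -1.3]
opening: 0.015
t 3.35 tcp [448.5 -59.7 143.7] jaw 20.8 zax [ 0.001 -0.001 -1.   ] open 15.0 F [-0.2 -0.3 -1.3] q [ 0.6   0.41 -0.73  2.06  0.38  0.8   0.01]
```

View pics/s2.png

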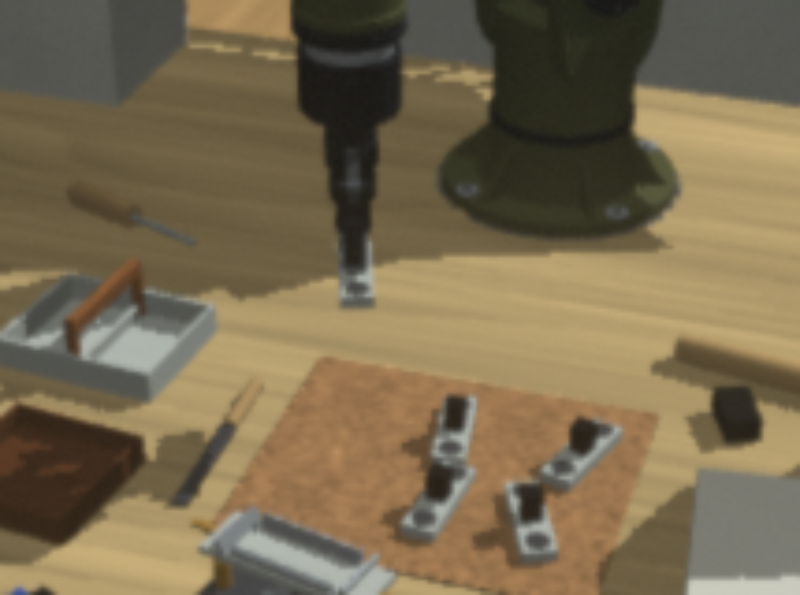

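```bash
python3 -m jog '[[0,0,1.3,1.4,0.3,0,0.9],[0,0,2.6,2.9,0.5,0,0.9],[0,0,3.9,4.4,0.8,0,0.9],[0,0,5.2,5.9,1.1,0,0.9],[0,0,6.5,7.4,1.4,0,0.9],[0,0,7.8,9,1.6,0,0.9],[0,0,9.1,10.1,1.77,0,0.9],[0,0,9.1,10.1,1.77,-0.8,0.9]]'
python3 -m jog '[[0,0,0,0,0,-0.2,0.9],[0,0,0,0,0,-0.2,0.9],[0,0,0,0,0,-0.2,0.9],[0,0,0,0,0,-0.2,0.9],[0,0,0,0,0,-0.2,0.9],[0,0,0,0,0,-0.2,0.9],[0,0,0,0,0,-0.2,0.9],[0,0,0,0,0,-0.2,0.9]]'
python3 st.py;python3 - <<'E'
from h import *
d=viewer.get_image('scene');e=viewer.get_image('top')
a=cv2.resize(d['img'][170:290,140:280,::-1],(400,343));b=cv2.resize(e['img'][80:200,210:350,::-1],(400,343))
cv2.imwrite('pics/s3.png',np.hstack([a,b]))
for n,dd in(('s',d),('t',e)):
    im,P=cloud(dd);X,Y,Z=[P[...,i] for i in range(3)]
    m=(X>.62)&(X<.78)&(Y>-.1)&(Y<.08)&(Z>.09)&(Z<.118)
    p=P[m];print(n,len(p),rect(p) if len(p)>5 else '',np.median(p[:,2]) if len(p) else '')
    m=(X>.62)&(X<.78)&(Y>-.1)&(Y<.08)&(Z>.078)&(Z<.118);p=P[m];print(np.histogram(p[:,2],8))
E
```

```text
t: 4.2
tool_pos: [0.7046, -0.0132, 0.1225]
tool_rot: [0.125, 0.992, 0.001, 0.001]
ft_force: [-0.0, 0.1, -1.8]
opening: 0.0149
t: 5.0
tool_pos: [0.7009, -0.0151, 0.1185]
tool_rot: [0.127, 0.992, -0.0, 0.0]
ft_force: [0.2, 0.4, -1.3]
opening: 0.0148
t 5.0 tcp [700.9 -15.1 118.5] jaw 75.4 zax [ 0. -0. -1.] open 14.8 F [ 0.2  0.4 -1.3] q [ 0.42  0.84 -0.88  1.41  0.67  1.19  0.78]
s 280 [701.9 -14.1  86.2  29.2  74.5] 0.10928147616191922
(array([ 9, 22, 23, 35, 95, 79, 14,  3]), array([0.09806365, 0.10051234, 0.10296102, 0.10540971, 0.1078584 ,
       0.11030708, 0.11275577, 0.11520445, 0.11765314]))
t 265 [700.  -16.6  83.6  28.3  76.2] 0.1125828937944303
(array([  4,   7,  11,  12,  31, 106,  80,  14]), array([0.10007552, 0.10229087, 0.10450623, 0.10672158, 0.10893694,
       0.11115229, 0.11336765, 0.11558301, 0.11779836]))
```

View pics/s3.png

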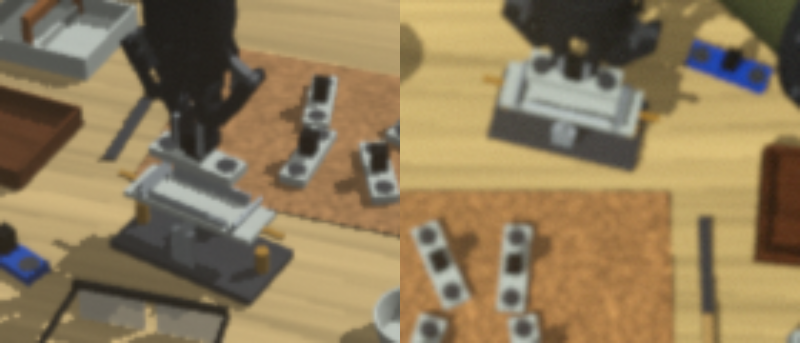

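```bash
python3 -m jog '[[0,0,0,0,0,-0.6,0.9],[0,0,0,0,0,-1.2,0.9],[0,0,0,0,0,-1.62,0.9],[0,0,0,0,0,-1.62,0.9],[0,0,0,0,0,-1.62,0.9],[0,0,0,0,0,-1.62,0.9],[0,0,0,0,0,-1.62,0.7],[0,0,0,0,0,-1.62,0.55]]'
python3 -m jog '[[0,0,0,0,0,0,0.5],[0,0,0,0,0,0,0.5],[0,0,0,0,0,1.0,0.5],[0,0,0,0,0,2.5,0.5],[0,0,0,-1,0,4.4,0.5],[0,0,0,-2,0,4.4,0.5],[0,0,0,-2,0,4.4,0.5],[0,0,0,-2,0,4.4,0.5]]'
python3 -m jog '[[0,0,0,0,0,0,0.5],[0,0,0,0,0,0,0.5],[0,0,0,0,0,0,0.5],[0,0,0,0,0,0,0.5],[0,0,0,0,0,0,0.5],[0,0,0,0,0,0,0.5],[0,0,0,0,0,0,0.5],[0,0,0,0,0,0,0.5]]'
cat > lean.py <<'E'
from h import *
import sys
for n in('scene','top'):
    d=viewer.get_image(n);im,P=cloud(d)
    X,Y,Z=P[...,0],P[...,1],P[...,2];a=np.radians(75.4);u=np.array([np.cos(a),np.sin(a)])
    s=(X-.701)*u[0]+(Y+.0153)*u[1];w=(X-.701)*u[1]-(Y+.0153)*u[0]
    k=(abs(s)<.09)&(abs(w)<.025)&(Z>.035)&(Z<.115)
    # fence tops near +-50mm, brass tips near +-80, rotor bar ends
    f=lambda lo,hi,wm,q=80:np.percentile(Z[k&(s>lo)&(s<hi)&(abs(w)<wm)],q)*1000 if (k&(s>lo)&(s<hi)&(abs(w)<wm)).any() else np.nan
    A,B=f(-.088,-.066,.012,50),f(.066,.088,.012,50);C,D=f(-.058,-.044,.022),f(.044,.058,.022)
    print(n,'pointers z -/+',A.round(1),B.round(1),'lean',((B-A)/160).round(3),'fence',C.round(1),D.round(1),((D-C)/102).round(3))
    b=k&(Z>.085);p=P[b]
    if len(p)>3:
        t=p[p[:,2]>np.percentile(p[:,2],60)];print(' boss top',(1000*np.median(t,0)).round(1))
    if n=='scene':cv2.imwrite('pics/lean.png',cv2.resize(d['img'][170:290,140:280,::-1],(560,480)))
    for r in rotors(im,P,(.42,.62,-.15,.17)):print('  ',*r)
    m=(X>.3)&(X<.52)&(Y>-.42)&(Y<-.15)&(Z>.042)&(Z<.07)
    bs=blobs(m,15)
    if bs:print('  grip',rect(P[max(bs,key=lambda b:b[0].sum())[0]]))
E
python3 st.py;python3 lean.py; cp pics/lean.png pics/s4.png
```

```text
t: 5.9
tool_pos: [0.701, -0.0149, 0.0777]
tool_rot: [0.127, 0.992, 0.0, 0.0]
ft_force: [0.7, -0.0, -0.9]
opening: 0.0377
t: 6.7
tool_pos: [0.651, -0.0156, 0.1881]
tool_rot: [0.127, 0.992, -0.001, 0.0]
ft_force: [0.7, 0.2, -0.3]
opening: 0.0426
t: 7.5
tool_pos: [0.6509, -0.015, 0.1878]
tool_rot: [0.127, 0.992, -0.0, 0.0]
ft_force: [0.4, 0.1, 1.5]
opening: 0.0423
t 7.5 tcp [650.9 -15.  187.8] jaw 75.4 zax [ 0. -0. -1.] open 42.3 F [0.4 0.1 1.5] q [ 0.48  0.72 -0.93  1.48  0.59  1.24  0.79]
scene pointers z -/+ 56.3 57.1 lean 0.005 fence 68.3 67.5 -0.008
 boss top [700.3 -12.1  92.5]
   [249. 215.] [539.8  34.2  34.6] [506.8  36.  168.1  39.2   5.4]
   [286. 211.] [460.9 129.3  34.2] [460.  129.3  87.7  26.9 -16.8]
   [272. 229.] [553.2 111.9  35.1] [550.8 111.3  88.3  26.7  23.8]
  grip [ 422.7 -289.7  112.6   15.4   -5.5]
top pointers z -/+ 60.1 58.9 lean -0.007 fence 70.7 71.3 0.006
 boss top [697.2 -16.6  96. ]
   [223. 172.] [548.  107.7  37.8] [548.9 108.3  85.9  26.   23.6]
   [249. 173.] [545.2  37.9  38. ] [546.1  37.1  84.5  25.7  -5.3]
   [216. 205.] [455.3 124.8  38. ] [457.2 125.9  82.2  26.3 -16.6]
   [254. 204.] [456.   23.2  37.3] [458.8  23.7  79.5  26.    9.1]
  grip [ 417.4 -292.2  109.2   10.2   -4.5]
```

View pics/s4.png

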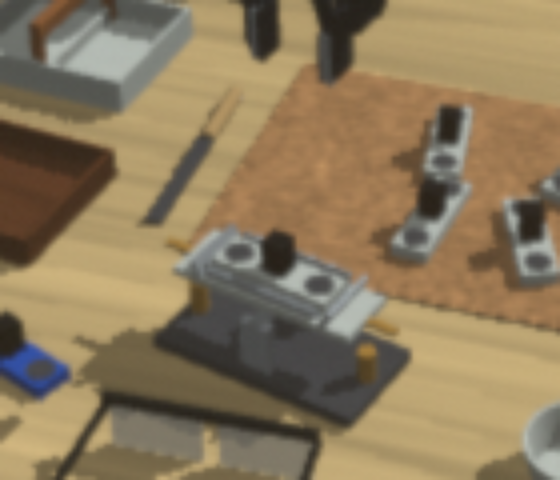

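```bash
python3 -m jog '[[0,0,0,1.5,0,0,0.5],[0,0,0,2.0,0,-1.5,0.5],[0,0,0,2,0,-3,0.5],[0,0,0,2,0,-4.38,0.5],[0,0,0,2,0,-4.38,0.5],[0,0,0,2,0,-4.38,0.9],[0,0,0,2,0,-4.38,0.9],[0,0,0,2,0,-4.38,0.9]]' 40
python3 -m jog '[[0,0,0,0,0,1.5,0.9],[0,0,0,0,0,3.2,0.9],[0,0,-1.35,-1.4,-1.1,3.2,0.9],[0,0,-2.7,-2.8,-2.2,3.2,0.9],[0,0,-4,-4.2,-3.4,3.2,0.9],[0,0,-5.35,-5.6,-4.5,3.2,0.9],[0,0,-6.7,-7,-5.6,3.2,0.9],[0,0,-8,-8.4,-6.8,3.2,0.9]]'
python3 -m jog '[[0,0,-1.35,-0.7,-0.6,0,0.9],[0,0,-2.7,-1.4,-1.2,0,0.9],[0,0,-4,-2.2,-1.8,0,0.9],[0,0,-5.38,-2.7,-2.25,0,0.9],[0,0,-5.38,-2.7,-2.25,-1.2,0.9],[0,0,-5.38,-2.7,-2.25,-2.4,0.9],[0,0,-5.38,-2.7,-2.25,-2.4,0.9],[0,0,-5.38,-2.7,-2.25,-2.4,0.9]]'
python3 st.py;python3 - <<'E'
from h import *
for n in('scene','top'):
    d=viewer.get_image(n)
    im,P=cloud(d);X,Y,Z=[P[...,i] for i in range(3)]
    m=(X>.36)&(X<.49)&(Y>-.3)&(Y<-.18)&(Z>.074)&(Z<.1)
    b=max(blobs(m,5),key=lambda b:b[0].sum())[0];p=P[b];print(n,rect(p),(np.median(p,0)*1000).round(1))
    cv2.imwrite(f'pics/c_{n}.png',d['img'][...,::-1])
a=cv2.resize(cv2.imread('pics/c_scene.png')[120:240,100:240],(400,343));b=cv2.resize(cv2.imread('pics/c_top.png')[150:270,300:440],(400,343))
cv2.imwrite('pics/s5.png',np.hstack([a,b]))
E
```

```text
t: 8.4
tool_pos: [0.7021, -0.0146, 0.0808]
tool_rot: [0.127, 0.992, 0.0, 0.002]
ft_force: [0.2, 0.3, 3.7]
opening: 0.0154
t: 9.2
tool_pos: [0.4899, -0.1856, 0.1597]
tool_rot: [0.522, 0.853, 0.0, 0.001]
ft_force: [0.1, -0.8, -1.7]
opening: 0.0146
t: 10.0
tool_pos: [0.424, -0.241, 0.0994]
tool_rot: [0.736, 0.677, 0.0, 0.0]
ft_force: [0.6, -0.1, -0.8]
opening: 0.015
t 10.0 tcp [ 424.  -241.    99.4] jaw -4.8 zax [ 0.001 -0.    -1.   ] open 15.0 F [ 0.6 -0.1 -0.8] q [ 0.86  0.5  -0.58  2.03  0.41  0.72 -0.05]
scene [ 426.  -236.8   87.1   29.3   -5. ] [ 438.4 -230.4   85.7]
top [ 424.9 -238.5   83.7   25.9   -3.9] [ 416.6 -233.4   90. ]
```

View pics/s5.png

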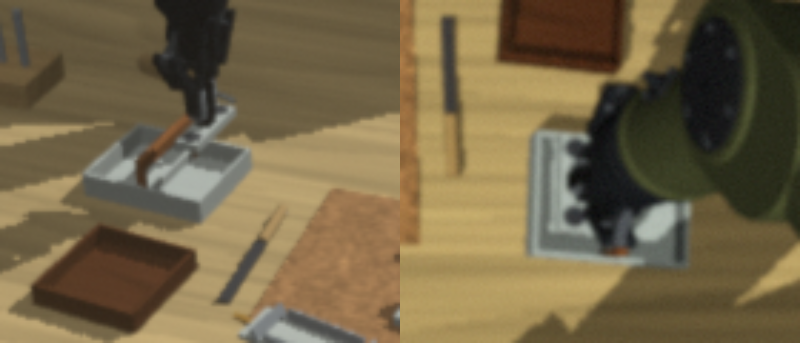

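```bash
python3 -m jog '[[0,0,0,0,-0.15,0,0.9],[0,0,0,0,-0.15,-1,0.9],[0,0,0,0,-0.15,-2,0.9],[0,0,0,0,-0.15,-2.94,0.9],[0,0,0,0,-0.15,-2.94,0.9],[0,0,0,0,-0.15,-2.94,0.9],[0,0,0,0,-0.15,-2.94,0.55],[0,0,0,0,-0.15,-2.94,0.5]]'
python3 -m jog '[[0,0,0,0,0,0,0.5],[0,0,0,0,0,1.0,0.5],[0,0,0,0,0,3,0.5],[0,0,0,0,0,5,0.5],[0,0,0.6,0.3,2,5,0.5],[0,0,1.2,0.6,4,5,0.5],[0,0,1.8,1,6,5,0.5],[0,0,2.3,1.36,8,5,0.5]]'
python3 st.py;python3 lean.py
python3 - <<'E'
from h import *
for n in('scene','top'):
    im,P=grab(n);X,Y,Z=[P[...,i] for i in range(3)]
    m=(X>.34)&(X<.5)&(Y>-.40)&(Y<-.19)&(Z>.011)&(Z<.08)
    for b,c in blobs(m,30):print(n,rect(P[b]))
    a=np.radians(85.1);s=((X-.419)*np.cos(a)+(Y+.291)*np.sin(a))*1000;k=m&(Z>.031)&(Z<.042)&(s>8)
    p=P[k];print('boss',(1000*np.median(p,0)).round(1),np.median(s[k]))
E
```

```text
t: 10.9
tool_pos: [0.424, -0.2454, 0.0256]
tool_rot: [0.737, 0.676, 0.0, 0.001]
ft_force: [0.0, 0.4, 0.8]
opening: 0.0418
t: 11.7
tool_pos: [0.4571, -0.0464, 0.1504]
tool_rot: [0.649, 0.761, 0.0, 0.001]
ft_force: [1.5, 0.0, 0.1]
opening: 0.0428
t 11.7 tcp [457.1 -46.4 150.4] jaw 9.0 zax [ 0.001 -0.001 -1.   ] open 42.8 F [1.5 0.  0.1] q [ 0.57  0.41 -0.72  2.03  0.37  0.83 -0.21]
scene pointers z -/+ 56.9 56.7 lean -0.001 fence 69.0 67.8 -0.012
   [249. 215.] [541.8  34.   34.7] [506.8  36.1 171.3  40.3   5.6]
   [286. 211.] [460.7 130.   34.7] [461.2 129.6  87.9  26.3 -17.7]
   [273. 229.] [553.8 111.8  34.3] [550.7 111.6  91.6  26.6  23.1]
  grip [ 422.5 -289.4  110.2   14.4   -6.6]
scene [ 419.5 -289.9  148.6  126.3   85.4]
boss [ 428.3 -239.8   34.9] 51.528219721207584
boss [nan nan nan] nanTraceback (most recent call last):
  File "lean.py", line 11, in <module>
    print(n,'pointers z -/+',A.round(1),B.round(1),'lean',((B-A)/160).round(3),'fence',C.round(1),D.round(1),((D-C)/102).round(3))
                             ^^^^^^^
AttributeError: 'float' object has no attribute 'round'
  return _methods._mean(a, axis=axis, dtype=dtype,
  ret = um.true_divide(
  ret = ret.dtype.type(ret / rcount)
```

```bash
sed -i 's/else np.nan/else np.float64(np.nan)/' lean.py
python3 -m jog '[[0,0,0,0,1.5,0,0.5],[0,0,0.03,0.04,2.86,-1,0.5],[0,0,0.03,0.04,2.86,-2.8,0.5],[0,0,0.03,0.04,2.86,-4.4,0.5],[0,0,0.03,0.04,2.86,-5.18,0.5],[0,0,0.03,0.04,2.86,-5.18,0.5],[0,0,0.03,0.04,2.86,-5.18,0.9],[0,0,0.03,0.04,2.86,-5.18,0.9]]' 40
python3 -m jog '[[0,0,0,0,0,0,0.9],[0,0,0,0,0,1.5,0.9],[0,0,0,0,0,3.4,0.9],[0,0,0,0,0,5.2,0.9],[0,0,1.35,1.2,-0.2,5.2,0.9],[0,0,2.7,2.4,-0.4,5.2,0.9],[0,0,4,3.6,-0.6,5.2,0.9],[0,0,5.4,4.8,-0.8,5.2,0.9]]'
python3 -m jog '[[0,0,1.35,1.2,-0.2,0,0.9],[0,0,2.7,2.4,-0.4,0,0.9],[0,0,4,3.7,-0.6,0,0.9],[0,0,5.63,4.92,-0.8,0,0.9],[0,0,5.63,4.92,-0.8,-1.1,0.9],[0,0,5.63,4.92,-0.8,-1.1,0.9],[0,0,5.63,4.92,-0.8,-1.1,0.9],[0,0,5.63,4.92,-0.8,-1.1,0.9]]'
cat > hand.py <<'E'
import sys
from h import *
x,y,zl=[float(v)/1000 for v in sys.argv[1:4]]  # nominal centre and min bar z; rotor hanging from the hand
for n in('scene','top'):
    im,P=grab(n);X,Y,Z=[P[...,i] for i in range(3)]
    m=(abs(X-x)<.055)&(abs(Y-y)<.055)&(Z>zl)&(Z<zl+.022)
    bs=blobs(m,15)
    if bs:
        p=P[max(bs,key=lambda b:b[0].sum())[0]];print(n,rect(p),'ztop',(np.percentile(p[:,2],[50,75])*1000).round(1))
E
python3 st.py; python3 hand.py 701 -15 92
```

```text
t: 12.7
tool_pos: [0.4587, 0.0229, 0.0215]
tool_rot: [0.649, 0.761, 0.0, 0.001]
ft_force: [-4.5, -1.0, 21.0]
opening: 0.015
t: 13.5
tool_pos: [0.579, 0.0026, 0.1515]
tool_rot: [0.408, 0.913, -0.0, 0.001]
ft_force: [0.5, 0.9, -1.2]
opening: 0.015
t: 14.3
tool_pos: [0.7008, -0.0162, 0.1245]
tool_rot: [0.128, 0.992, 0.0, 0.001]
ft_force: [-0.2, -0.2, -0.4]
opening: 0.0146
t 14.3 tcp [700.8 -16.2 124.5] jaw 75.3 zax [ 0.001 -0.    -1.   ] open 14.6 F [-0.2 -0.2 -0.4] q [ 0.45  0.86 -0.94  1.41  0.71  1.23  0.75]
scene [706.  -14.5  86.6  25.7  82.7] ztop [111.3 112.7]
top [687.4 -14.3  82.    3.7  76.8] ztop [111.  112.2]
```

Run:
```python
from h import *
d=viewer.get_image('scene');e=viewer.get_image('top')
a=cv2.resize(d['img'][170:290,140:280,::-1],(400,343));b=cv2.resize(e['img'][80:200,210:350,::-1],(400,343))
cv2.imwrite('pics/s6.png',np.hstack([a,b]))
im,P=cloud(d);X,Y,Z=[P[...,i] for i in range(3)]
for lo in(.100,.104,.107,.110,.113):
    m=(abs(X-.701)<.055)&(abs(Y+.015)<.055)&(Z>lo)&(Z<lo+.004);print(lo,m.sum(),rect(P[m]))
```

```text
0.1 3 [ 7.128e+02 -8.800e+00  3.680e+01  6.000e-01  7.230e+01]
0.104 38 [712.  -12.7  82.6  23.4 -87.3]
0.107 48 [704.9 -14.4  82.9  23.7  78.8]
0.11 100 [700.6 -15.4  85.6  28.8  75.9]
0.113 142 [701.7 -13.6  84.6  26.2  76.2]
```

View pics/s6.png

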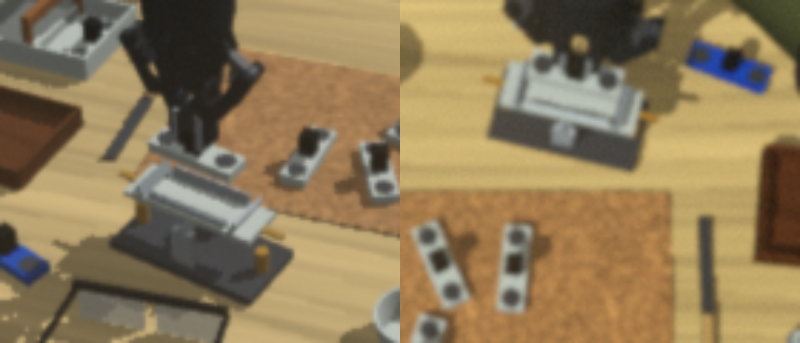

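```bash
python3 -m jog '[[0,0,0,0,0.04,-0.6,0.9],[0,0,0,0,0.04,-1.3,0.9],[0,0,0,0,0.04,-1.82,0.9],[0,0,0,0,0.04,-1.82,0.9],[0,0,0,0,0.04,-1.82,0.9],[0,0,0,0,0.04,-1.82,0.7],[0,0,0,0,0.04,-1.82,0.55],[0,0,0,0,0.04,-1.82,0.5]]'
python3 -m jog '[[0,0,0,0,0,1.0,0.5],[0,0,0,0,0,2.5,0.5],[0,0,0,-1,0,4.4,0.5],[0,0,0,-2,0,4.4,0.5],[0,0,0,-2,0,4.4,0.5],[0,0,0,-2,0,4.4,0.5],[0,0,0,-2,0,4.4,0.5],[0,0,0,-2,0,4.4,0.5]]'
python3 -m jog '[[0,0,0,0,0,0,0.5],[0,0,0,0,0,0,0.5],[0,0,0,0,0,0,0.5],[0,0,0,0,0,0,0.5],[0,0,0,0,0,0,0.5],[0,0,0,0,0,0,0.5],[0,0,0,0,0,0,0.5],[0,0,0,0,0,0,0.5]]'
python3 st.py;python3 lean.py
```

```text
t: 15.3
tool_pos: [0.7005, -0.0155, 0.0763]
tool_rot: [0.128, 0.992, -0.0, -0.001]
ft_force: [-0.6, -0.4, 0.0]
opening: 0.0424
t: 16.1
tool_pos: [0.6513, -0.0156, 0.1862]
tool_rot: [0.128, 0.992, 0.0, -0.001]
ft_force: [0.7, -0.1, -0.3]
opening: 0.0429
t: 16.9
tool_pos: [0.6509, -0.0154, 0.1873]
tool_rot: [0.128, 0.992, -0.0, 0.0]
ft_force: [-0.1, -0.1, -0.6]
opening: 0.0428
t 16.9 tcp [650.9 -15.4 187.3] jaw 75.3 zax [ 0. -0. -1.] open 42.8 F [-0.1 -0.1 -0.6] q [ 0.51  0.74 -1.    1.48  0.63  1.27  0.75]
scene pointers z -/+ 68.8 43.9 lean -0.156 fence 74.9 59.1 -0.156
 boss top [700.3  -8.3  92.7]
   [286. 211.] [460.3 129.9  34.2] [459.7 129.9  86.8  25.7 -18. ]
   [247. 223.] [550.4  40.7  34.3] [548.2  40.   87.6  28.3  -4.8]
   [272. 229.] [552.4 112.2  34.3] [551.7 111.6  87.6  26.7  23.8]
  grip [ 420.4 -288.3  112.8   12.1   -4.9]
top pointers z -/+ 72.1 45.0 lean -0.169 fence 75.3 62.0 -0.13
 boss top [700.2 -11.4  95.2]
   [223. 172.] [548.  107.7  38. ] [549.1 108.3  84.2  26.   23.5]
   [249. 173.] [545.5  37.9  37.1] [546.   37.1  84.9  25.8  -5.4]
   [216. 205.] [455.5 124.8  37.4] [456.9 125.8  82.3  26.1 -17.2]
  grip [ 417.3 -292.4  108.6   10.5   -5.8]
```

```bash
python3 -m jog '[[0,0,0,1.5,0,0,0.5],[0,0,0,2.0,0,-1.5,0.5],[0,0,0,2,0,-3,0.5],[0,0,0,2,0,-4.25,0.5],[0,0,0,2,0,-4.25,0.5],[0,0,0,2,0,-4.25,0.9],[0,0,0,2,0,-4.25,0.9],[0,0,0,2,0,-4.25,0.9]]' 40
python3 -m jog '[[0,0,0,0,0,1.5,0.9],[0,0,0,0,0,3.2,0.9],[0,0,-1.35,-0.4,-0.9,3.2,0.9],[0,0,-2.7,-0.8,-1.8,3.2,0.9],[0,0,-4,-1.2,-2.7,3.2,0.9],[0,0,-5.35,-1.6,-3.6,3.2,0.9],[0,0,-6.7,-2,-4.5,3.2,0.9],[0,0,-8,-2.4,-5.4,3.2,0.9]]'
python3 -m jog '[[0,0,-1.4,-0.3,-0.8,0,0.9],[0,0,-2.8,-0.6,-1.6,0,0.9],[0,0,-4.2,-0.9,-2.4,0,0.9],[0,0,-5.63,-1.21,-3.04,0,0.9],[0,0,-5.63,-1.21,-3.04,-1.2,0.9],[0,0,-5.63,-1.21,-3.04,-2.4,0.9],[0,0,-5.63,-1.21,-3.04,-2.4,0.9],[0,0,-5.63,-1.21,-3.04,-2.4,0.9]]'
python3 st.py;python3 hand.py 611 -226 72
python3 - <<'E'
from h import *
d=viewer.get_image('scene');e=viewer.get_image('top')
a=cv2.resize(d['img'][130:250,90:230,::-1],(400,343));b=cv2.resize(e['img'][80:200,290:430,::-1],(400,343))
cv2.imwrite('pics/s7.png',np.hstack([a,b]))
E
```

```text
t: 17.8
tool_pos: [0.702, -0.0149, 0.0835]
tool_rot: [0.128, 0.992, 0.0, 0.002]
ft_force: [-0.1, 0.1, 3.5]
opening: 0.0149
t: 18.6
tool_pos: [0.6407, -0.1512, 0.1625]
tool_rot: [0.523, 0.853, 0.0, 0.001]
ft_force: [0.5, -0.3, -1.3]
opening: 0.0147
t: 19.4
tool_pos: [0.611, -0.226, 0.1021]
tool_rot: [0.746, 0.666, 0.0, 0.0]
ft_force: [0.5, 0.8, -0.5]
opening: 0.0147
t 19.4 tcp [ 611.  -226.   102.1] jaw -6.4 zax [ 0.001  0.    -1.   ] open 14.7 F [ 0.5  0.8 -0.5] q [ 0.66  0.72 -0.61  1.59  0.47  0.99 -0.21]
scene [ 612.4 -220.6   87.8   31.    -8.7] ztop [85.8 87.4]
top [ 611.6 -224.1   85.    27.4   -6.3] ztop [90.5 91.5]
```

View pics/s7.png

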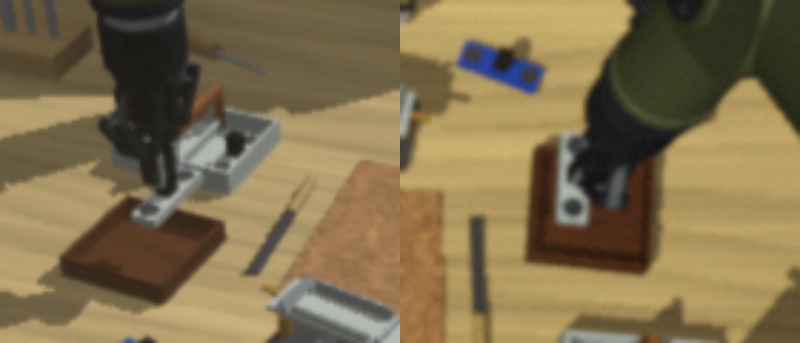

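```bash
python3 -m jog '[[0,0,0,0,-0.15,-1,0.9],[0,0,0,0,-0.15,-2,0.9],[0,0,0,0,-0.15,-2.9,0.9],[0,0,0,0,-0.15,-2.9,0.9],[0,0,0,0,-0.15,-2.9,0.9],[0,0,0,0,-0.15,-2.9,0.7],[0,0,0,0,-0.15,-2.9,0.55],[0,0,0,0,-0.15,-2.9,0.5]]'
python3 -m jog '[[0,0,0,0,0,1.0,0.5],[0,0,0,0,0,3,0.5],[0,0,0,0,0,5,0.5],[0,0,0.1,-0.5,1.9,5,0.5],[0,0,0.1,-1,3.8,5,0.5],[0,0,0.23,-1.5,5.7,5,0.5],[0,0,0.23,-2,7.6,5,0.5],[0,0,0.23,-2.53,9.5,5,0.5]]'
python3 st.py;python3 - <<'E'
from h import *
for n in('scene','top'):
    im,P=grab(n);X,Y,Z=[P[...,i] for i in range(3)]
    m=(X>.55)&(X<.665)&(Y>-.315)&(Y<-.2)&(Z>.009)&(Z<.06)
    k=m&(Z>.03);print(n,'tray boss',k.sum(),(1000*np.median(P[k],0)).round(1))
    for r in rotors(im,P,(.42,.62,-.15,.17)):print('  ',*r)
    m=(X>.3)&(X<.52)&(Y>-.42)&(Y<-.15)&(Z>.042)&(Z<.07);bs=blobs(m,15)
    if bs:print('  grip',rect(P[max(bs,key=lambda b:b[0].sum())[0]]))
E
```

```text
t: 20.4
tool_pos: [0.611, -0.2302, 0.0292]
tool_rot: [0.746, 0.666, 0.0, 0.0]
ft_force: [-0.7, -0.6, -0.4]
opening: 0.0427
t: 21.2
tool_pos: [0.5468, 0.0091, 0.1541]
tool_rot: [0.738, 0.675, 0.0, 0.0]
ft_force: [1.2, 0.6, -0.2]
opening: 0.0428
t 21.2 tcp [546.8   9.1 154.1] jaw -5.1 zax [ 0.001 -0.    -1.   ] open 42.8 F [ 1.2  0.6 -0.2] q [ 0.38  0.52 -0.67  1.82  0.39  0.94 -0.55]
scene tray boss 36 [ 614.6 -223.1   35.7]
   [286. 211.] [460.9 129.3  34.6] [458.9 130.2  85.6  26.8 -16.7]
   [247. 223.] [549.6  41.5  34.6] [548.3  40.8  88.4  28.5  -6.4]
   [272. 229.] [553.  111.7  35.4] [551.6 112.1  88.3  26.8  23.5]
  grip [ 420.6 -289.5  111.1   14.3   -7.4]
top tray boss 0 [nan nan nan]
   [223. 172.] [548.  107.7  37.6] [549.3 107.7  84.2  27.7  24.3]
   [248. 176.] [545.6  40.5  37.2] [5.465e+02 3.930e+01 8.500e+01 2.470e+01 1.000e-01]
   [216. 205.] [455.7 125.9  37.5] [456.9 126.   82.2  26.4 -16.9]
  return _methods._mean(a, axis=axis, dtype=dtype,
  ret = um.true_divide(
```

```bash
python3 -m jog '[[0,0,0,0.04,1.2,-0.5,0.5],[0,0,0,0.04,1.2,-2,0.5],[0,0,0,0.04,1.2,-3.8,0.5],[0,0,0,0.04,1.2,-5.24,0.5],[0,0,0,0.04,1.2,-5.24,0.5],[0,0,0,0.04,1.2,-5.24,0.9],[0,0,0,0.04,1.2,-5.24,0.9],[0,0,0,0.04,1.2,-5.24,0.9]]' 40
python3 -m jog '[[0,0,0,0,0,1.7,0.9],[0,0,0,0,0,3.5,0.9],[0,0,0,0,0,5.1,0.9],[0,0,1.35,0.6,-0.2,5.1,0.9],[0,0,2.7,1.2,-0.4,5.1,0.9],[0,0,4,1.8,-0.6,5.1,0.9],[0,0,5.4,2.4,-0.8,5.1,0.9],[0,0,6.7,3,-1.0,5.1,0.9]]'
python3 -m jog '[[0,0,1.35,0.6,-0.2,0,0.9],[0,0,2.7,1.2,-0.4,0,0.9],[0,0,4,1.8,-0.7,0,0.9],[0,0,5.4,2.5,-1,0,0.9],[0,0,6.72,3.13,-1.18,-0.3,0.9],[0,0,6.72,3.13,-1.18,-1.1,0.9],[0,0,6.72,3.13,-1.18,-1.1,0.9],[0,0,6.72,3.13,-1.18,-1.1,0.9]]'
sed -i 's/Z<zl+.022/Z<zl+.014/' hand.py
python3 st.py; python3 hand.py 701 -15 106
```

```text
t: 22.1
tool_pos: [0.5499, 0.0376, 0.0246]
tool_rot: [0.738, 0.675, 0.001, 0.001]
ft_force: [-0.2, 0.7, 3.5]
opening: 0.0146
t: 22.9
tool_pos: [0.6242, 0.0117, 0.1516]
tool_rot: [0.459, 0.889, 0.0, 0.001]
ft_force: [-0.2, 0.6, -1.6]
opening: 0.0146
t: 23.7
tool_pos: [0.7014, -0.0173, 0.1234]
tool_rot: [0.127, 0.992, -0.0, -0.0]
ft_force: [1.0, 0.0, -1.4]
opening: 0.0147
t 23.7 tcp [701.4 -17.3 123.4] jaw 75.4 zax [-0. -0. -1.] open 14.7 F [ 1.   0.  -1.4] q [ 0.46  0.87 -0.97  1.41  0.73  1.25  0.74]
scene [703.8 -16.7  86.8  29.9  78.3] ztop [110.2 111.5]
top [700.9 -18.2  83.8  27.4  75.1] ztop [113.3 114.5]
```

```bash
python3 -m jog '[[0,0,0,-0.04,0.09,-0.2,0.9],[0,0,0,-0.04,0.09,-0.9,0.9],[0,0,0,-0.04,0.09,-1.68,0.9],[0,0,0,-0.04,0.09,-1.68,0.9],[0,0,0,-0.04,0.09,-1.68,0.9],[0,0,0,-0.04,0.09,-1.68,0.7],[0,0,0,-0.04,0.09,-1.68,0.55],[0,0,0,-0.04,0.09,-1.68,0.5]]'
python3 -m jog '[[0,0,0,0,0,1.0,0.5],[0,0,0,0,0,2.5,0.5],[0,0,0,-1,0,4.2,0.5],[0,0,0,-2,0,4.2,0.5],[0,0,0,-2,0,4.2,0.5],[0,0,0,-2,0,4.2,0.5],[0,0,0,-2,0,4.2,0.5],[0,0,0,-2,0,4.2,0.5]]'
python3 -m jog '[[0,0,0,0,0,0,0.5],[0,0,0,0,0,0,0.5],[0,0,0,0,0,0,0.5],[0,0,0,0,0,0,0.5],[0,0,0,0,0,0,0.5],[0,0,0,0,0,0,0.5],[0,0,0,0,0,0,0.5],[0,0,0,0,0,0,0.5]]'
python3 st.py;python3 lean.py
```

```text
t: 24.6
tool_pos: [0.7006, -0.0149, 0.0805]
tool_rot: [0.127, 0.992, -0.0, 0.0]
ft_force: [0.4, -0.1, -0.4]
opening: 0.0426
t: 25.4
tool_pos: [0.6511, -0.015, 0.1847]
tool_rot: [0.127, 0.992, 0.0, -0.0]
ft_force: [-0.1, 0.3, 0.3]
opening: 0.0429
t: 26.2
tool_pos: [0.6507, -0.0149, 0.1856]
tool_rot: [0.127, 0.992, -0.0, 0.0]
ft_force: [0.9, 0.9, 0.4]
opening: 0.0423
t 26.2 tcp [650.7 -14.9 185.6] jaw 75.4 zax [ 0. -0. -1.] open 42.3 F [0.9 0.9 0.4] q [ 0.52  0.75 -1.03  1.49  0.66  1.28  0.74]
scene pointers z -/+ 43.8 70.5 lean 0.167 fence 59.1 74.9 0.155
 boss top [702.2 -18.6  92.4]
   [286. 211.] [462.2 130.2  34.1] [461.3 129.4  86.2  26.  -18. ]
   [272. 229.] [552.  111.4  34.3] [551.5 111.8  88.6  26.4  22.8]
  grip [ 421.9 -290.2  111.2   14.3   -4.4]
top pointers z -/+ 45.8 73.1 lean 0.171 fence 62.0 74.4 0.122
 boss top [695.7 -21.8  95. ]
   [223. 172.] [547.8 107.8  37.6] [548.5 109.9  84.   29.1  23.4]
   [216. 205.] [455.7 125.9  37.5] [458.9 126.9  84.7  29.1 -16.6]
  grip [ 417.4 -292.4  108.6   10.7   -5. ]
```

```bash
python3 -m jog '[[0,0,0,1.5,0,0,0.5],[0,0,0,2.0,0,-1.5,0.5],[0,0,0,2,0,-3,0.5],[0,0,0,2,0,-4.17,0.5],[0,0,0,2,0,-4.17,0.5],[0,0,0,2,0,-4.17,0.9],[0,0,0,2,0,-4.17,0.9],[0,0,0,2,0,-4.17,0.9]]' 40
python3 -m jog '[[0,0,0,0,0,1.5,0.9],[0,0,0,0,0,3.2,0.9],[0,0,-1.35,-0.4,-1,3.2,0.9],[0,0,-2.7,-0.8,-2,3.2,0.9],[0,0,-4,-1.2,-3,3.2,0.9],[0,0,-5.35,-1.6,-4,3.2,0.9],[0,0,-6.7,-2,-5,3.2,0.9],[0,0,-8,-2.4,-6,3.2,0.9]]'
python3 -m jog '[[0,0,-1.4,-0.3,-1,0,0.9],[0,0,-2.8,-0.6,-2,0,0.9],[0,0,-4.2,-0.9,-3,0,0.9],[0,0,-5.63,-1.35,-3.92,0,0.9],[0,0,-5.63,-1.35,-3.92,-1.2,0.9],[0,0,-5.63,-1.35,-3.92,-2.4,0.9],[0,0,-5.63,-1.35,-3.92,-2.4,0.9],[0,0,-5.63,-1.35,-3.92,-2.4,0.9]]'
python3 st.py;python3 hand.py 607 -259 80
```

```text
t: 27.1
tool_pos: [0.7017, -0.0146, 0.0836]
tool_rot: [0.127, 0.992, 0.0, 0.002]
ft_force: [-1.0, -1.4, 3.3]
opening: 0.0148
t: 27.9
tool_pos: [0.6405, -0.1657, 0.1627]
tool_rot: [0.522, 0.853, 0.0, 0.001]
ft_force: [-0.7, 0.7, -1.4]
opening: 0.0146
t: 28.7
tool_pos: [0.6073, -0.2625, 0.1024]
tool_rot: [0.745, 0.667, 0.0, 0.0]
ft_force: [0.4, -0.4, -1.4]
opening: 0.0144
t 28.7 tcp [ 607.3 -262.5  102.4] jaw -6.3 zax [ 0.001  0.    -1.   ] open 14.4 F [ 0.4 -0.4 -1.4] q [ 0.73  0.74 -0.65  1.56  0.5   1.02 -0.17]
scene [ 608.5 -256.8   88.2   30.5   -9.5] ztop [86.  87.5]
top [ 607.9 -259.3   84.9   26.1   -3. ] ztop [90.8 91.7]
```

```bash
python3 -m jog '[[0,0,0,0,0,-1,0.9],[0,0,0,0,0,-2,0.9],[0,0,0,0,0,-2.9,0.9],[0,0,0,0,0,-2.9,0.9],[0,0,0,0,0,-2.9,0.7],[0,0,0,0,0,-2.9,0.55],[0,0,0,0,0,-2.9,0.5],[0,0,0,0,0,-2.0,0.5]]'
python3 -m jog '[[0,0,0,0,0,2.0,0.5],[0,0,0,0,0,4,0.5],[0,0,0.8,-0.3,1.9,4,0.5],[0,0,1.6,-0.6,3.8,4,0.5],[0,0,2.4,-0.9,5.7,4,0.5],[0,0,3.2,-1.2,7.6,4,0.5],[0,0,4,-1.5,9.4,4,0.5],[0,0,4.98,-1.8,11.2,4,0.5]]'
python3 -m jog '[[0,0,0,-0.3,1.9,0,0.5],[0,0,0,-0.5,2.9,0,0.5],[0,0,0,-0.5,2.9,0,0.5],[0,0,0,-0.5,2.9,0,0.5],[0,0,0,-0.5,2.9,0,0.5],[0,0,0,-0.5,2.9,0,0.5],[0,0,0,-0.5,2.9,0,0.5],[0,0,0,-0.5,2.9,0,0.5]]'
python3 st.py;python3 - <<'E'
from h import *
for n in('scene','top'):
    im,P=grab(n);X,Y,Z=[P[...,i] for i in range(3)]
    m=(X>.55)&(X<.665)&(Y>-.315)&(Y<-.2)&(Z>.03)&(Z<.06)
    for b,c in blobs(m,8):print(n,'tray boss',(1000*np.median(P[b],0)).round(1))
    for r in rotors(im,P,(.42,.62,-.15,.17)):print('  ',*r)
    m=(X>.3)&(X<.52)&(Y>-.42)&(Y<-.15)&(Z>.042)&(Z<.07);bs=blobs(m,15)
    if bs:print('  grip',rect(P[max(bs,key=lambda b:b[0].sum())[0]]))
E
```

```text
t: 29.6
tool_pos: [0.6053, -0.2627, 0.0497]
tool_rot: [0.745, 0.667, -0.001, -0.002]
ft_force: [-0.4, -0.1, -1.1]
opening: 0.0427
t: 30.4
tool_pos: [0.5616, 0.0189, 0.1523]
tool_rot: [0.547, 0.837, 0.0, 0.001]
ft_force: [1.2, -0.0, -0.9]
opening: 0.0425
t: 31.2
tool_pos: [0.5495, 0.0888, 0.1512]
tool_rot: [0.549, 0.836, -0.0, -0.0]
ft_force: [0.7, -0.7, -0.6]
opening: 0.0426
t 31.2 tcp [549.5  88.8 151.2] jaw 23.4 zax [-0. -0. -1.] open 42.6 F [ 0.7 -0.7 -0.6] q [ 0.32  0.58 -0.83  1.79  0.5   0.99 -0.3 ]
scene tray boss [ 613.1 -257.8   35.6]
scene tray boss [ 614.8 -223.6   35.9]
   [286. 211.] [461.7 130.1  34.3] [459.8 129.7  86.5  26.9 -16.1]
   [273. 229.] [553.8 111.7  34.8] [551.  111.9  87.3  26.5  23.5]
  grip [ 419.8 -289.5  112.8   15.    -4.6]
   [223. 172.] [548.5 107.8  38. ] [547.8 107.9  86.1  25.9  23.5]
   [216. 205.] [455.6 125.8  37.6] [457.1 125.7  82.1  26.3 -17.2]
```

```bash
python3 -m jog '[[0,0,0,0,0.85,-0.5,0.5],[0,0,0,0,0.85,-2,0.5],[0,0,0,0,0.85,-3.8,0.5],[0,0,0,0,0.85,-5.12,0.5],[0,0,0,0,0.85,-5.12,0.5],[0,0,0,0,0.85,-5.12,0.9],[0,0,0,0,0.85,-5.12,0.9],[0,0,0,0,0.85,-5.12,0.9]]' 40
python3 -m jog '[[0,0,0,0,0,1.7,0.9],[0,0,0,0,0,3.5,0.9],[0,0,0,0,0,5.1,0.9],[0,0,1.3,0.9,-0.7,5.1,0.9],[0,0,2.6,1.8,-1.4,5.1,0.9],[0,0,3.9,2.7,-2.2,5.1,0.9],[0,0,5.2,3.6,-2.9,5.1,0.9],[0,0,6.5,4.5,-3.6,5.1,0.9]]'
python3 -m jog '[[0,0,1.1,0.8,-0.7,0,0.9],[0,0,2.17,1.55,-1.4,0,0.9],[0,0,2.17,1.55,-1.4,-0.5,0.9],[0,0,2.17,1.55,-1.4,-1.1,0.9],[0,0,2.17,1.55,-1.4,-1.1,0.9],[0,0,2.17,1.55,-1.4,-1.1,0.9],[0,0,2.17,1.55,-1.4,-1.1,0.9],[0,0,2.17,1.55,-1.4,-1.1,0.9]]'
python3 st.py; python3 hand.py 701 -15 106
```

```text
t: 32.1
tool_pos: [0.5506, 0.1113, 0.0252]
tool_rot: [0.548, 0.836, 0.001, 0.001]
ft_force: [-0.3, 1.2, 3.9]
opening: 0.0145
t: 32.9
tool_pos: [0.6629, 0.0195, 0.1522]
tool_rot: [0.235, 0.972, 0.0, 0.001]
ft_force: [0.1, 1.4, -0.9]
opening: 0.0147
t: 33.7
tool_pos: [0.7008, -0.0135, 0.1242]
tool_rot: [0.126, 0.992, 0.0, 0.001]
ft_force: [0.6, -0.3, -1.9]
opening: 0.0148
t 33.7 tcp [700.8 -13.5 124.2] jaw 75.6 zax [ 0.001 -0.    -1.   ] open 14.8 F [ 0.6 -0.3 -1.9] q [ 0.46  0.88 -1.    1.41  0.75  1.26  0.72]
scene [703.4 -11.5  86.7  30.3  76.3] ztop [110.4 111.4]
top [702.  -15.7  83.8  27.8  75.5] ztop [112.8 114. ]
```

```bash
python3 -m jog '[[0,0,0,-0.05,-0.06,-0.2,0.9],[0,0,0,-0.05,-0.06,-0.9,0.9],[0,0,0,-0.05,-0.06,-1.7,0.9],[0,0,0,-0.05,-0.06,-1.7,0.9],[0,0,0,-0.05,-0.06,-1.7,0.9],[0,0,0,-0.05,-0.06,-1.7,0.7],[0,0,0,-0.05,-0.06,-1.7,0.55],[0,0,0,-0.05,-0.06,-1.7,0.5]]'
python3 -m jog '[[0,0,0,0,0,1.0,0.5],[0,0,0,0,0,2.5,0.5],[0,0,0,-1,0,4.2,0.5],[0,0,0,-2,0,4.2,0.5],[0,0,0,-2,0,4.2,0.5],[0,0,0,-2,0,4.2,0.5],[0,0,0,-2,0,4.2,0.5],[0,0,0,-2,0,4.2,0.5]]'
python3 -m jog '[[0,0,0,0,0,0,0.5],[0,0,0,0,0,0,0.5],[0,0,0,0,0,0,0.5],[0,0,0,0,0,0,0.5],[0,0,0,0,0,0,0.5],[0,0,0,0,0,0,0.5],[0,0,0,0,0,0,0.5],[0,0,0,0,0,0,0.5]]'
python3 st.py;python3 lean.py
```

```text
t: 34.6
tool_pos: [0.6994, -0.0156, 0.0807]
tool_rot: [0.126, 0.992, 0.0, 0.0]
ft_force: [0.1, -0.5, -0.3]
opening: 0.0427
t: 35.4
tool_pos: [0.6498, -0.0157, 0.1849]
tool_rot: [0.126, 0.992, 0.0, -0.0]
ft_force: [0.3, 0.8, 0.6]
opening: 0.0428
t: 36.2
tool_pos: [0.6494, -0.0156, 0.1858]
tool_rot: [0.126, 0.992, -0.0, -0.0]
ft_force: [0.0, 0.3, -0.4]
opening: 0.0427
t 36.2 tcp [649.4 -15.6 185.8] jaw 75.5 zax [-0. -0. -1.] open 42.7 F [ 0.   0.3 -0.4] q [ 0.53  0.76 -1.06  1.49  0.68  1.29  0.72]
scene pointers z -/+ 54.6 57.4 lean 0.018 fence 68.4 69.1 0.007
 boss top [701.1 -13.7  92.8]
   [286. 211.] [459.9 129.9  34.2] [460.6 130.3  88.6  25.9 -19.5]
  grip [ 422.  -289.9  112.5   14.8   -4.9]
top pointers z -/+ 58.6 60.5 lean 0.012 fence 70.8 71.4 0.006
 boss top [699.6 -19.2  96.5]
   [216. 205.] [455.5 125.9  37.4] [457.1 125.8  81.9  26.3 -17.1]
  grip [ 417.3 -292.6  108.7   11.2   -5.5]
```

```bash
python3 -m jog '[[0,0,0,1.5,0,0,0.5],[0,0,0,2.06,0,-1.5,0.5],[0,0,0,2.06,0,-3,0.5],[0,0,0,2.06,0,-4.17,0.5],[0,0,0,2.06,0,-4.17,0.5],[0,0,0,2.06,0,-4.17,0.9],[0,0,0,2.06,0,-4.17,0.9],[0,0,0,2.06,0,-4.17,0.9]]' 40
python3 -m jog '[[0,0,0,0,0,1.5,0.9],[0,0,0,0,0,3.2,0.9],[0,0,-1.3,-1.1,-1.2,3.2,0.9],[0,0,-2.6,-2.2,-2.5,3.2,0.9],[0,0,-3.9,-3.3,-3.7,3.2,0.9],[0,0,-5.2,-4.4,-5,3.2,0.9],[0,0,-6.5,-5.5,-6.2,3.2,0.9],[0,0,-7.8,-6.6,-7.4,3.2,0.9]]'
python3 -m jog '[[0,0,-1.3,-1.1,-1.2,0,0.9],[0,0,-2.6,-2.2,-2.5,0,0.9],[0,0,-3.9,-3.5,-3.8,0,0.9],[0,0,-5.2,-4.8,-5.2,0,0.9],[0,0,-5.6,-4.8,-5.38,0,0.9],[0,0,-5.6,-4.8,-5.38,-1.2,0.9],[0,0,-5.6,-4.8,-5.38,-2,0.9],[0,0,-5.6,-4.8,-5.38,-2,0.9]]'
python3 st.py;python3 hand.py 416 -331 86
python3 - <<'E'
from h import *
d=viewer.get_image('scene');e=viewer.get_image('top')
a=cv2.resize(d['img'][120:240,90:230,::-1],(400,343));b=cv2.resize(e['img'][150:270,320:460,::-1],(400,343))
cv2.imwrite('pics/s8.png',np.hstack([a,b]))
E
```

```text
t: 37.1
tool_pos: [0.702, -0.0153, 0.0839]
tool_rot: [0.126, 0.992, 0.0, 0.002]
ft_force: [-0.6, -0.3, 3.2]
opening: 0.0144
t: 37.9
tool_pos: [0.535, -0.2018, 0.1628]
tool_rot: [0.512, 0.859, -0.0, 0.001]
ft_force: [0.4, 0.1, -1.8]
opening: 0.0147
t: 38.7
tool_pos: [0.4151, -0.3343, 0.1104]
tool_rot: [0.736, 0.677, -0.0, -0.001]
ft_force: [0.4, -0.1, -0.3]
opening: 0.0143
t 38.7 tcp [ 415.1 -334.3  110.4] jaw -4.8 zax [-0.002  0.002 -1.   ] open 14.3 F [ 0.4 -0.1 -0.3] q [ 1.11  0.58 -0.73  1.9   0.51  0.86  0.03]
scene [ 416.5 -328.8   88.6   28.5   -3. ] ztop [93.6 95.4]
top [ 416.  -332.6   83.4   27.1   -3.7] ztop [97.9 98.9]
```

View pics/s8.png

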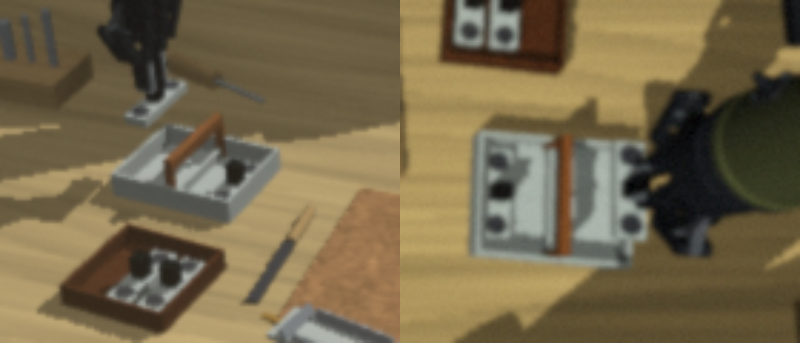

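```bash
python3 -m jog '[[0,0,0,0,0,-1.2,0.9],[0,0,0,0,0,-2.4,0.9],[0,0,0,0,0,-3.28,0.9],[0,0,0,0,0,-3.28,0.9],[0,0,0,0,0,-3.28,0.9],[0,0,0,0,0,-3.28,0.7],[0,0,0,0,0,-3.28,0.55],[0,0,0,0,0,-3.28,0.5]]'
python3 -m jog '[[0,0,0,0,0,1.5,0.5],[0,0,0,0,0,3.3,0.5],[0,0,0,0,0,5,0.5],[0,0,-0.4,0.2,1.9,5,0.5],[0,0,-0.8,0.4,3.8,5,0.5],[0,0,-1.2,0.6,5.7,5,0.5],[0,0,-1.6,0.8,7.6,5,0.5],[0,0,-2,1,9.5,5,0.5]]'
python3 -m jog '[[0,0,0,0.2,1.9,0,0.5],[0,0,0,0.4,3.8,0,0.5],[0,0,0,0.6,5.7,0,0.5],[0,0,0,0.73,7.5,0,0.5],[0,0,0,0.73,7.5,0,0.5],[0,0,0,0.73,7.5,0,0.5],[0,0,0,0.73,7.5,0,0.5],[0,0,0,0.73,7.5,0,0.5]]'
python3 st.py;python3 - <<'E'
from h import *
for n in('scene','top'):
    im,P=grab(n);X,Y,Z=[P[...,i] for i in range(3)]
    m=(X>.55)&(X<.665)&(Y>-.315)&(Y<-.2)&(Z>.03)&(Z<.06)
    for b,c in blobs(m,8):print(n,'tray boss',(1000*np.median(P[b],0)).round(1))
    m=(X>.36)&(X<.48)&(Y>-.37)&(Y<-.21)&(Z>.0305)&(Z<.042)
    for b,c in blobs(m,8):print(n,'caddy boss?',(1000*np.median(P[b],0)).round(1),b.sum())
    for r in rotors(im,P,(.42,.62,-.15,.17)):print('  ',*r)
    m=(X>.3)&(X<.52)&(Y>-.42)&(Y<-.15)&(Z>.042)&(Z<.07);bs=blobs(m,15)
    if bs:print('  grip',rect(P[max(bs,key=lambda b:b[0].sum())[0]]))
E
```

```text
t: 39.7
tool_pos: [0.4163, -0.3355, 0.0304]
tool_rot: [0.737, 0.676, 0.0, 0.001]
ft_force: [-0.7, 0.0, 0.3]
opening: 0.043
t: 40.5
tool_pos: [0.4409, -0.096, 0.1551]
tool_rot: [0.804, 0.595, 0.0, 0.001]
ft_force: [0.7, -0.7, -0.3]
opening: 0.0429
t: 41.3
tool_pos: [0.4591, 0.0881, 0.1545]
tool_rot: [0.804, 0.595, -0.0, 0.0]
ft_force: [0.9, -0.7, -0.9]
opening: 0.0428
t 41.3 tcp [459.1  88.1 154.5] jaw -17.0 zax [-0.    -0.001 -1.   ] open 42.8 F [ 0.9 -0.7 -0.9] q [ 0.29  0.42 -0.75  2.01  0.38  0.85 -0.97]
scene tray boss [ 611.7 -257.2   36.1]
scene tray boss [ 616.  -222.    36.4]
scene caddy boss? [ 368.6 -282.8   34.1] 8
scene caddy boss? [ 421.7 -331.7   33.9] 26
scene caddy boss? [ 427.1 -241.5   34.7] 22
scene caddy boss? [ 472.1 -293.5   35.4] 10
   [286. 210.] [461.2 129.8  34. ] [460.6 129.9  84.8  27.1 -17.4]
  grip [ 421.5 -289.6  112.6   14.5   -4.2]
top tray boss [ 610.2 -226.4   39.3]
top tray boss [ 607.3 -260.4   38.8]
top caddy boss? [ 417.7 -333.6   38.5] 42
  grip [ 446.7 -294.8   49.7   10.3   -7. ]
```

```bash
python3 -m jog '[[0,0,0,-0.03,1.6,-0.3,0.5],[0,0,0,-0.03,1.6,-2,0.5],[0,0,0,-0.03,1.6,-3.8,0.5],[0,0,0,-0.03,1.6,-5.26,0.5],[0,0,0,-0.03,1.6,-5.26,0.5],[0,0,0,-0.03,1.6,-5.26,0.9],[0,0,0,-0.03,1.6,-5.26,0.9],[0,0,0,-0.03,1.6,-5.26,0.9]]' 40
python3 -m jog '[[0,0,0,0,0,1.7,0.9],[0,0,0,0,0,3.5,0.9],[0,0,1,0,0,5.1,0.9],[0,0,2.4,1.2,-0.6,5.1,0.9],[0,0,3.8,2.4,-1.3,5.1,0.9],[0,0,5.2,3.6,-2,5.1,0.9],[0,0,6.6,4.8,-2.7,5.1,0.9],[0,0,8,6,-3.4,5.1,0.9]]'
python3 -m jog '[[0,0,1.4,0.8,-0.5,0,0.9],[0,0,2.8,1.6,-1,0,0.9],[0,0,4.2,2.4,-1.5,0,0.9],[0,0,5.6,3.2,-2,0,0.9],[0,0,7,3.71,-2.34,0,0.9],[0,0,7.4,3.71,-2.34,-1.1,0.9],[0,0,7.4,3.71,-2.34,-1.1,0.9],[0,0,7.4,3.71,-2.34,-1.1,0.9]]'
python3 st.py; python3 hand.py 701 -15 106
```

```text
t: 42.2
tool_pos: [0.4596, 0.13, 0.0248]
tool_rot: [0.803, 0.595, 0.001, 0.001]
ft_force: [1.0, 0.0, 0.8]
opening: 0.0148
t: 43.0
tool_pos: [0.6096, 0.0433, 0.1521]
tool_rot: [0.489, 0.872, 0.0, 0.001]
ft_force: [0.8, 1.7, -1.0]
opening: 0.0145
t: 43.8
tool_pos: [0.7007, -0.0139, 0.1238]
tool_rot: [0.127, 0.992, -0.0, -0.0]
ft_force: [0.3, -0.1, -1.3]
opening: 0.0145
t 43.8 tcp [700.7 -13.9 123.8] jaw 75.4 zax [-0.001  0.    -1.   ] open 14.5 F [ 0.3 -0.1 -1.3] q [ 0.49  0.91 -1.08  1.41  0.81  1.3   0.68]
scene [705.5 -13.4  86.9  29.3  74.9] ztop [110.5 111.4]
top [703.9 -15.8  83.7  28.7  74.9] ztop [113.7 114.7]
```

```bash
python3 -m jog '[[0,0,0,-0.13,-0.03,-0.2,0.9],[0,0,0,-0.13,-0.03,-0.9,0.9],[0,0,0,-0.13,-0.03,-1.68,0.9],[0,0,0,-0.13,-0.03,-1.68,0.9],[0,0,0,-0.13,-0.03,-1.68,0.9],[0,0,0,-0.13,-0.03,-1.68,0.7],[0,0,0,-0.13,-0.03,-1.68,0.55],[0,0,0,-0.13,-0.03,-1.68,0.5]]'
python3 -m jog '[[0,0,0,0,0,1.0,0.5],[0,0,0,0,0,2.5,0.5],[0,0,0,-1,0,4.2,0.5],[0,0,0,-2,0,4.2,0.5],[0,0,0,-2,0,4.2,0.5],[0,0,0,-2,0,4.2,0.5],[0,0,0,-2,0,4.2,0.5],[0,0,0,-2,0,4.2,0.5]]'
python3 -m jog '[[0,0,0,0,0,0,0.5],[0,0,0,0,0,0,0.5],[0,0,0,0,0,0,0.5],[0,0,0,0,0,0,0.5],[0,0,0,0,0,0,0.5],[0,0,0,0,0,0,0.5],[0,0,0,0,0,0,0.5],[0,0,0,0,0,0,0.5]]'
python3 st.py;python3 lean.py
```

```text
t: 44.7
tool_pos: [0.6979, -0.0144, 0.0808]
tool_rot: [0.126, 0.992, 0.0, -0.0]
ft_force: [-0.4, 0.0, 0.3]
opening: 0.0429
t: 45.5
tool_pos: [0.6483, -0.0145, 0.1852]
tool_rot: [0.126, 0.992, 0.0, -0.0]
ft_force: [0.8, 0.1, -0.6]
opening: 0.0426
t: 46.3
tool_pos: [0.6479, -0.0144, 0.1861]
tool_rot: [0.126, 0.992, -0.0, 0.0]
ft_force: [0.3, -0.7, 0.3]
opening: 0.0426
t 46.3 tcp [647.9 -14.4 186.1] jaw 75.5 zax [ 0. -0. -1.] open 42.6 F [ 0.3 -0.7  0.3] q [ 0.56  0.79 -1.14  1.49  0.73  1.33  0.68]
scene pointers z -/+ 55.1 57.3 lean 0.014 fence 68.2 68.9 0.007
 boss top [702.7 -14.5  93.5]
  grip [ 420.1 -290.5  110.7   15.4   -3.8]
top pointers z -/+ 58.1 59.5 lean 0.008 fence 70.8 71.0 0.002
 boss top [697.6 -17.9  96. ]
  grip [ 417.4 -292.5  108.9   11.4   -5.8]
```

```bash
python3 -m jog '[[0,0,0,1.5,0,0,0.5],[0,0,0,2.1,0,-1.5,0.5],[0,0,0,2.1,0,-3,0.5],[0,0,0,2.1,0,-4.17,0.5],[0,0,0,2.1,0,-4.17,0.5],[0,0,0,2.1,0,-4.17,0.9],[0,0,0,2.1,0,-4.17,0.9],[0,0,0,2.1,0,-4.17,0.9]]' 40
python3 -m jog '[[0,0,0,0,0,1.5,0.9],[0,0,0,0,0,3.2,0.9],[0,0,-1.3,-1.1,-1,3.2,0.9],[0,0,-2.6,-2.2,-2,3.2,0.9],[0,0,-3.9,-3.3,-3,3.2,0.9],[0,0,-5.2,-4.4,-4,3.2,0.9],[0,0,-6.5,-5.5,-5,3.2,0.9],[0,0,-7.8,-6.6,-6,3.2,0.9]]'
python3 -m jog '[[0,0,-1.3,-1.1,-1.1,0,0.9],[0,0,-2.6,-2.2,-2.2,0,0.9],[0,0,-3.9,-3.3,-3.3,0,0.9],[0,0,-5.2,-4.58,-4.4,0,0.9],[0,0,-5.6,-4.58,-4.4,0,0.9],[0,0,-5.6,-4.58,-4.4,-1,0.9],[0,0,-5.6,-4.58,-4.4,-1,0.9],[0,0,-5.6,-4.58,-4.4,-1,0.9]]'
python3 st.py;python3 hand.py 421 -271 110
python3 - <<'E'
from h import *
d=viewer.get_image('scene');e=viewer.get_image('top')
a=cv2.resize(d['img'][100:220,90:230,::-1],(400,343));b=cv2.resize(e['img'][150:270,320:460,::-1],(400,343))
cv2.imwrite('pics/s9.png',np.hstack([a,b]))
E
```

```text
t: 47.2
tool_pos: [0.7014, -0.014, 0.0842]
tool_rot: [0.126, 0.992, 0.0, 0.002]
ft_force: [-0.9, -0.8, 3.3]
opening: 0.0147
t: 48.0
tool_pos: [0.5345, -0.1652, 0.163]
tool_rot: [0.512, 0.859, -0.0, 0.001]
ft_force: [0.1, -0.7, -1.2]
opening: 0.0145
t: 48.8
tool_pos: [0.4212, -0.274, 0.1376]
tool_rot: [0.736, 0.677, 0.0, 0.0]
ft_force: [0.2, 0.8, -1.0]
opening: 0.0147
t 48.8 tcp [ 421.2 -274.   137.6] jaw -4.8 zax [ 0. -0. -1.] open 14.7 F [ 0.2  0.8 -1. ] q [ 1.1   0.53 -0.87  1.94  0.52  0.9  -0.11]
scene [ 423.1 -271.2   86.7   29.3   -6.3] ztop [119.4 121.3]
top [ 421.4 -274.2   84.9   27.7   -6.3] ztop [121.9 123.1]
```

View pics/s9.png

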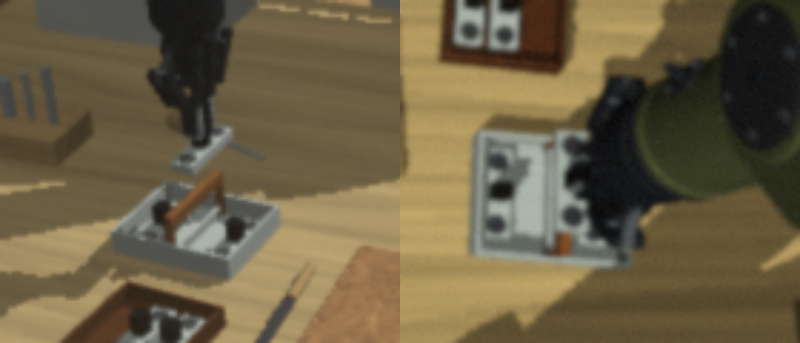

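```bash
python3 -m jog '[[0,0,0.2,0,0.1,0,0.9],[0,0,0.2,0,0.1,0,0.9],[0,0,0.2,0,0.1,-0.8,0.9],[0,0,0.2,0,0.1,-1.6,0.9],[0,0,0.2,0,0.1,-2.4,0.9],[0,0,0.2,0,0.1,-3.1,0.9],[0,0,0.2,0,0.1,-3.8,0.9],[0,0,0.2,0,0.1,-4.34,0.9]]'
python3 -m jog '[[0,0,0,0,0,0,0.9],[0,0,0,0,0,0,0.9],[0,0,0,0,0,0,0.7],[0,0,0,0,0,0,0.55],[0,0,0,0,0,0,0.55],[0,0,0,0,0,1.5,0.55],[0,0,0,0,0,3.2,0.5],[0,0,0,0,0,5,0.5]]'
python3 -m jog '[[0,0,0,0,1.8,0,0.5],[0,0,0,0,3.6,0,0.5],[0,0,0,0,5.4,0,0.5],[0,0,0,0,7,0,0.5],[0,0,0,0,7,0,0.5],[0,0,0,0,7,0,0.5],[0,0,0,0,7,0,0.5],[0,0,0,0,7,0,0.5]]'
python3 st.py;python3 - <<'E'
from h import *
for n in('scene','top'):
    d=viewer.get_image(n);im,P=cloud(d);X,Y,Z=[P[...,i] for i in range(3)]
    m=(X>.36)&(X<.48)&(Y>-.37)&(Y<-.21)&(Z>.0305)&(Z<.042)
    for b,c in blobs(m,8):print(n,'caddy boss?',(1000*np.median(P[b],0)).round(1),b.sum())
    m=(X>.3)&(X<.52)&(Y>-.42)&(Y<-.15)&(Z>.042)&(Z<.07);bs=blobs(m,15)
    if bs:
        p=P[max(bs,key=lambda b:b[0].sum())[0]];print('  grip',rect(p),np.percentile(p[:,2],[50,80]))
    cv2.imwrite(f'pics/c_{n}.png',d['img'][...,::-1])
    m=(X>.34)&(X<.5)&(Y>-.40)&(Y<-.19)&(Z>.012)&(Z<.08)
    for b,c in blobs(m,200):print('  caddy',rect(P[b]))
a=cv2.resize(cv2.imread('pics/c_scene.png')[130:250,90:230],(400,343));b=cv2.resize(cv2.imread('pics/c_top.png')[130:250,320:460],(400,343))
cv2.imwrite('pics/s10.png',np.hstack([a,b]))
E
```

```text
t: 49.8
tool_pos: [0.4206, -0.2718, 0.0274]
tool_rot: [0.729, 0.684, -0.0, -0.0]
ft_force: [-11.3, 1.3, 48.4]
opening: 0.0143
t: 50.6
tool_pos: [0.4204, -0.2714, 0.1545]
tool_rot: [0.729, 0.684, 0.0, -0.001]
ft_force: [0.4, -1.9, 0.2]
opening: 0.0427
t: 51.4
tool_pos: [0.4208, -0.0981, 0.1531]
tool_rot: [0.73, 0.683, -0.0, -0.0]
ft_force: [0.1, -0.4, -0.4]
opening: 0.0424
t 51.4 tcp [420.8 -98.1 153.1] jaw -3.8 zax [-0. -0. -1.] open 42.4 F [ 0.1 -0.4 -0.4] q [ 0.84  0.42 -0.92  2.09  0.45  0.84 -0.41]
scene caddy boss? [ 370.2 -283.5   37. ] 11
scene caddy boss? [ 423.1 -329.5   34.9] 23
scene caddy boss? [ 424.  -268.    34.9] 21
scene caddy boss? [ 429.4 -240.9   34.3] 25
scene caddy boss? [ 472.2 -292.6   35.8] 12
  grip [ 422.1 -289.3  111.5   15.1   -3.5] [0.05405248 0.05723694]
  caddy [ 420.4 -289.8  149.1  124.8   85.7]
```

View pics/s10.png

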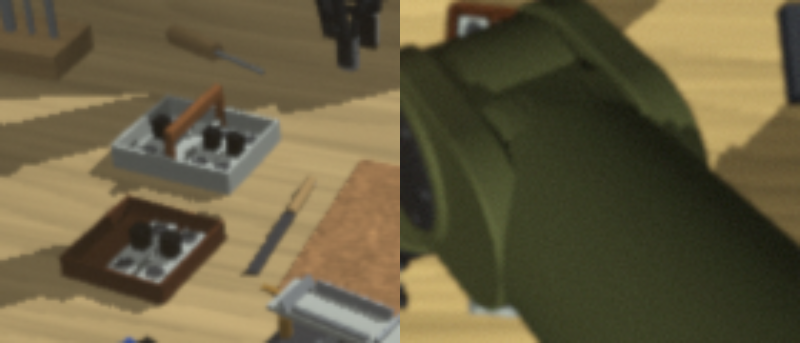

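```bash
python3 -m jog '[[0,0,1.35,0,-0.9,0,0.65],[0,0,2.7,0,-1.8,0,0.65],[0,0,4.05,0,-2.7,0,0.65],[0,0,5.4,0,-3.6,0,0.65],[0,0,6.75,0,-4.5,0,0.65],[0,0,8.1,0,-5.4,0,0.65],[0,0,9.4,0,-6.2,0,0.65],[0,0,10.6,0,-6.9,0,0.65]]' 80
python3 -m jog '[[0,0,1.4,-0.02,-0.3,0,0.65],[0,0,2.8,-0.04,-0.6,0,0.65],[0,0,4.2,-0.06,-0.82,0,0.65],[0,0,4.2,-0.06,-0.82,-1,0.65],[0,0,4.2,-0.06,-0.82,-1.5,0.65],[0,0,4.2,-0.06,-0.82,-1.5,0.65],[0,0,4.2,-0.06,-0.82,-1.5,0.65],[0,0,4.2,-0.06,-0.82,-1.5,0.65]]'
python3 st.py
python3 - <<'E'
from h import *
d=viewer.get_image('scene');e=viewer.get_image('top')
for n,dd in(('s',d),('t',e)):
    im,P=cloud(dd);X,Y,Z=[P[...,i] for i in range(3)]
    m=(X>.35)&(X<.49)&(Y>-.32)&(Y<-.26)&(Z>.042)&(Z<.07);bs=blobs(m,10)
    if bs:print(n,'grip',rect(P[m]))
    m=(X>.35)&(X<.49)&(Y>-.35)&(Y<-.23)&(Z>.1)&(Z<.13);
    if m.sum()>5:print(n,'fingers',rect(P[m]),m.sum())
a=cv2.resize(d['img'][110:230,90:230,::-1],(400,343));b=cv2.resize(e['img'][150:270,320:460,::-1],(400,343))
cv2.imwrite('pics/s11.png',np.hstack([a,b]))
E
```

```text
t: 52.3
tool_pos: [0.4203, -0.2714, 0.1529]
tool_rot: [0.258, 0.966, 0.0, -0.0]
ft_force: [0.2, -0.4, -0.0]
opening: 0.0297
t: 53.1
tool_pos: [0.4199, -0.2898, 0.1166]
tool_rot: [0.042, 0.999, -0.0, 0.0]
ft_force: [-0.4, 0.2, -0.1]
opening: 0.0298
t 53.1 tcp [ 419.9 -289.8  116.6] jaw 85.1 zax [ 0.001 -0.001 -1.   ] open 29.8 F [-0.4  0.2 -0.1] q [ 1.31  0.76 -1.28  1.95  0.84  1.1   1.15]
s grip [ 422.2 -289.5  111.3   13.4   -5.4]
s fingers [ 424.6 -287.3   54.5   23.5   78. ] 42
t grip [ 417.2 -292.6  108.7   10.9   -5.7]
t fingers [ 411.8 -286.2   42.2    4.5   84.9] 9
```

View pics/s11.png

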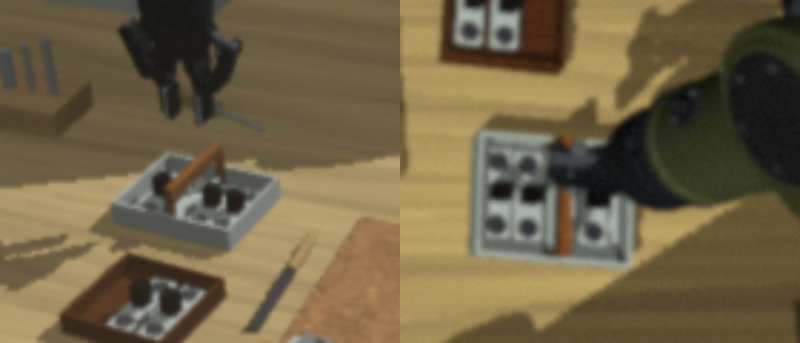

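```bash
python3 -m jog '[[0,0,0,0,-0.12,-0.5,0.65],[0,0,0,0,-0.12,-1.2,0.65],[0,0,0,0,-0.12,-1.9,0.65],[0,0,0,0,-0.12,-2.5,0.65],[0,0,0,0,-0.12,-2.95,0.65],[0,0,0,0,-0.12,-2.95,0.65],[0,0,0,0,-0.12,-2.95,0.95],[0,0,0,0,-0.12,-2.95,0.95]]' 80
python3 -m jog '[[0,0,0,0,0,0,0.95],[0,0,0,0,0,0,0.95],[0,0,0,0,0,0.2,0.95],[0,0,0,0,0,0.5,0.95],[0,0,0,0,0,0.9,0.95],[0,0,0,0,0,1.3,0.95],[0,0,0,0,0,1.6,0.95],[0,0,0,0,0,1.6,0.95]]'
python3 st.py
python3 - <<'E'
from h import *
d=viewer.get_image('scene');im,P=cloud(d);X,Y,Z=[P[...,i] for i in range(3)]
m=(X>.33)&(X<.5)&(Y>-.40)&(Y<-.19)&(Z>.05)&(Z<.075);print(rect(P[m]))
a=cv2.resize(d['img'][110:230,90:230,::-1],(560,480));cv2.imwrite('pics/s12.png',a)
E
```

```text
t: 54.0
tool_pos: [0.4199, -0.2927, 0.0427]
tool_rot: [0.042, 0.999, -0.0, 0.0]
ft_force: [1.2, 1.0, -0.9]
opening: 0.008
t: 54.8
tool_pos: [0.42, -0.2931, 0.0833]
tool_rot: [0.043, 0.999, -0.001, 0.001]
ft_force: [-0.7, 0.2, -6.2]
opening: 0.0079
t 54.8 tcp [ 420.  -293.1   83.3] jaw 85.1 zax [ 0.002 -0.001 -1.   ] open 7.9 F [-0.7  0.2 -6.2] q [ 1.28  0.8  -1.23  1.98  0.9   1.05  1.11]
[ 420.1 -291.6  148.6  126.    85.8]
```

View pics/s12.png

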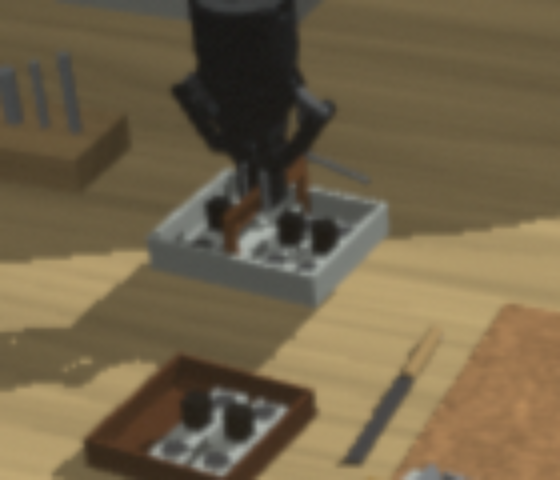

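```bash
python3 -m jog '[[0,0,0,0,0,0.6,0.95],[0,0,0,0,0,1.3,0.95],[0,0,0,0,0.2,2,0.95],[0,0,0.1,0.1,0.7,2.6,0.95],[0,0,0.2,0.3,1.5,3,0.95],[0,0,0.3,0.5,2.6,3.2,0.95],[0,0,0.4,0.7,3.8,3.2,0.95],[0,0,0.5,0.9,5,3.2,0.95]]'
python3 -m jog '[[0,0,0.1,0.2,1.2,0,0.95],[0,0,0.2,0.4,2.4,0,0.95],[0,0,0.3,0.6,3.6,0,0.95],[0,0,0.4,0.8,4.8,0,0.95],[0,0,0.5,1,6,0,0.95],[0,0,0.6,1.2,7.2,0,0.95],[0,0,0.7,1.4,8.4,0,0.95],[0,0,0.8,1.6,9.6,0,0.95]]'
python3 st.py
python3 -m jog '[[0,0,0.1,0.2,1.2,0,0.95],[0,0,0.2,0.4,2.4,0,0.95],[0,0,0.3,0.6,3.6,0,0.95],[0,0,0.4,0.9,4.8,0,0.95],[0,0,0.5,1.1,6,0,0.95],[0,0,0.56,1.3,7,0,0.95],[0,0,0.56,1.5,7.8,0,0.95],[0,0,0.56,1.6,8.4,0,0.95]]'
python3 st.py
```

```text
t: 55.65
tool_pos: [0.442, -0.165, 0.1626]
tool_rot: [0.015, 1.0, 0.0, 0.0]
ft_force: [0.2, 0.9, -5.8]
opening: 0.008
t: 56.45
tool_pos: [0.4809, 0.0751, 0.1624]
tool_rot: [-0.027, 1.0, 0.0, -0.0]
ft_force: [0.7, -0.2, -6.5]
opening: 0.0083
t 56.45 tcp [480.9  75.1 162.4] jaw 93.1 zax [-0.  0. -1.] open 8.3 F [ 0.7 -0.2 -6.5] q [ 0.58  0.63 -1.26  1.95  0.69  1.09  0.65]
t: 57.25
tool_pos: [0.5201, 0.2857, 0.1623]
tool_rot: [-0.057, 0.998, 0.001, -0.0]
ft_force: [1.5, 0.7, -6.7]
opening: 0.0081
t 57.25 tcp [520.1 285.7 162.3] jaw 96.5 zax [-0.001  0.002 -1.   ] open 8.1 F [ 1.5  0.7 -6.7] q [ 0.1   0.75 -1.15  1.68  0.72  1.21  0.45]
```

```bash
python3 -m jog '[[0,0,0,0.15,0.6,0,0.95],[0,0,0,0.3,1.1,0,0.95],[0,0,0,0.4,1.35,-0.4,0.95],[0,0,0,0.4,1.35,-1,0.95],[0,0,0,0.4,1.35,-1.6,0.95],[0,0,0,0.4,1.35,-2.2,0.95],[0,0,0,0.4,1.35,-2.7,0.95],[0,0,0,0.4,1.35,-2.7,0.95]]'
python3 -m jog '[[0,0,0,0,0,0,0.95],[0,0,0,0,0,0,0.95],[0,0,0,0,0,0,0.95],[0,0,0,0,0,0,0.95],[0,0,0,0,0,0,0.95],[0,0,0,0,0,0,0.95],[0,0,0,0,0,0,0.95],[0,0,0,0,0,0,0.95]]'
python3 st.py
python3 - <<'E'
from h import *
for n in('scene','top'):
    d=viewer.get_image(n);im,P=cloud(d);X,Y,Z=[P[...,i] for i in range(3)]
    B=(X>.4)&(X<.66)&(Y>.19)&(Y<.46)
    m=B&(Z>.01)&(Z<.026);print(n,'slab',rect(P[m]),m.sum())
    for lo,hi in((.066,.084),(.05,.084)):
        m=B&(Z>lo)&(Z<hi);print('  caddy',rect(P[m]),m.sum())
    m=B&(Z>.092)&(Z<.115);print('  z bar',rect(P[m]),m.sum())
    cv2.imwrite(f'pics/d_{n}.png',d['img'][...,::-1])
E
```

```text
t: 58.05
tool_pos: [0.5313, 0.3142, 0.0919]
tool_rot: [-0.055, 0.999, -0.001, -0.002]
ft_force: [-0.1, -0.3, -6.4]
opening: 0.0076
t: 58.85
tool_pos: [0.5319, 0.3159, 0.0945]
tool_rot: [-0.055, 0.998, -0.0, 0.0]
ft_force: [-0.0, 0.2, -7.3]
opening: 0.008
t 58.85 tcp [531.9 315.9  94.5] jaw 96.3 zax [ 0. -0. -1.] open 8.0 F [-0.   0.2 -7.3] q [ 0.01  0.84 -1.08  1.68  0.81  1.13  0.37]
scene slab [532.3 322.9 190.3 171.1 -83.3] 1659
  caddy [531.4 316.4 143.9 124.  -83.6] 732
  caddy [532.  316.4 143.9 125.  -83.6] 1714
  z bar [532.7 315.3 112.5  33.2  17.2] 162
top slab [528.8 319.4 190.  165.  -83.7] 1223
  caddy [529.4 313.9 146.4 115.6 -83.5] 720
  caddy [529.4 313.8 146.3 115.6 -83.6] 1585
  z bar [526.7 310.5  78.9  77.5 -41.2] 140
```

```bash
python3 -m jog '[[0,0,0,0,0.12,0,0.95],[0,0,0,0,0.24,0,0.95],[0,0,0,0,0.24,-0.3,0.95],[0,0,0,0,0.24,-0.6,0.95],[0,0,0,0,0.24,-0.9,0.95],[0,0,0,0,0.24,-1.1,0.95],[0,0,0,0,0.24,-1.25,0.95],[0,0,0,0,0.24,-1.34,0.95]]'
python3 -m jog '[[0,0,0,0,0,0,0.95],[0,0,0,0,0,0,0.95],[0,0,0,0,0,0,0.95],[0,0,0,0,0,0,0.95],[0,0,0,0,0,0,0.95],[0,0,0,0,0,0,0.95],[0,0,0,0,0,0,0.95],[0,0,0,0,0,0,0.95]]'
python3 st.py
```

```text
t: 59.75
tool_pos: [0.5318, 0.3217, 0.0607]
tool_rot: [-0.055, 0.998, -0.0, -0.0]
ft_force: [-5.9, -6.4, 12.0]
opening: 0.0079
t: 60.55
tool_pos: [0.5319, 0.3219, 0.061]
tool_rot: [-0.055, 0.998, 0.0, 0.0]
ft_force: [-0.6, -0.2, -7.6]
opening: 0.0076
t 60.55 tcp [531.9 321.9  61. ] jaw 96.3 zax [ 0.  0. -1.] open 7.6 F [-0.6 -0.2 -7.6] q [-0.02  0.88 -1.04  1.71  0.86  1.08  0.34]
```

```bash
python3 -m jog '[[0,0,0,0,0,-0.02,0.95],[0,0,0,0,0,-0.04,0.95],[0,0,0,0,0,-0.06,0.95],[0,0,0,0,0,-0.06,0.95],[0,0,0,0,0,-0.06,0.95],[0,0,0,0,0,-0.06,0.95],[0,0,0,0,0,-0.06,0.95],[0,0,0,0,0,-0.06,0.95]]'
python3 st.py
python3 - <<'E'
from h import *
for n in('scene','top'):
    d=viewer.get_image(n);im,P=cloud(d);X,Y,Z=[P[...,i] for i in range(3)]
    B=(X>.4)&(X<.66)&(Y>.19)&(Y<.46)
    m=B&(Z>.01)&(Z<.024);print(n,'slab',rect(P[m]),m.sum())
    m=B&(Z>.034)&(Z<.05);print('  caddy',rect(P[m]),m.sum(),np.percentile(P[m][:,2],[50,90]))
E
```

```text
t: 61.35
tool_pos: [0.5319, 0.322, 0.0607]
tool_rot: [-0.055, 0.998, -0.0, 0.001]
ft_force: [-2.0, -3.2, 5.4]
opening: 0.0078
t 61.35 tcp [531.9 322.   60.7] jaw 96.3 zax [ 0.001 -0.    -1.   ] open 7.8 F [-2.  -3.2  5.4] q [-0.02  0.88 -1.04  1.71  0.86  1.08  0.33]
scene slab [505.4 320.  227.4 190.1   6.4] 1566
  caddy [531.5 322.8 144.4 124.9 -83.7] 599 [0.04197343 0.04613025]
top slab [526.2 319.  190.5 158.9 -83.6] 1564
  caddy [530.3 319.6 145.2 117.4 -83.9] 521 [0.04276288 0.04770955]
```

```bash
python3 -m jog '[[0,0,0,0,0,0,0.9],[0,0,0,0,0,0,0.8],[0,0,0,0,0,0,0.7],[0,0,0,0,0,0,0.65],[0,0,0,0,0,0,0.65],[0,0,0,0,0,1,0.65],[0,0,0,0,0,2.5,0.65],[0,0,0,0,0,4.5,0.65]]'
python3 -m jog '[[0,0,0,-0.5,-1.8,0.5,0.65],[0,0,0,-1,-3.6,1,0.65],[0,0,0,-1,-5.4,1,0.65],[0,0,0,-1,-7.2,1,0.65],[0,0,0,-1,-8.5,1,0.65],[0,0,0,-1,-8.5,1,0.65],[0,0,0,-1,-8.5,1,0.65],[0,0,0,-1,-8.5,1,0.65]]'
python3 st.py
python3 - <<'E'
from h import *
ims=[]
for n in('scene','top'):
    d=viewer.get_image(n);im,P=cloud(d);X,Y,Z=[P[...,i] for i in range(3)]
    B=(X>.4)&(X<.66)&(Y>.19)&(Y<.46)
    m=B&(Z>.01)&(Z<.024);print(n,'slab',rect(P[m]))
    m=B&(Z>.034)&(Z<.05);print('  caddy',rect(P[m]),m.sum())
    m=B&(Z>.066)&(Z<.09);print('  grip',rect(P[m]),np.percentile(P[m][:,2],[50,90]))
    ims.append(d['img'][...,::-1])
    m=(X>.55)&(X<.665)&(Y>-.315)&(Y<-.2)&(Z>.03)&(Z<.06)
    for b,c in blobs(m,8):print(n,'tray boss',(1000*np.median(P[b],0)).round(1))
cv2.imwrite('pics/s13.png',np.hstack([cv2.resize(ims[0][110:310,90:420],(400,242)),cv2.resize(ims[1][60:260,80:410],(400,242))]))
E
```

```text
t: 62.25
tool_pos: [0.5313, 0.321, 0.1714]
tool_rot: [-0.055, 0.998, -0.001, -0.002]
ft_force: [2.0, 0.5, -0.3]
opening: 0.0295
t: 63.05
tool_pos: [0.5069, 0.1108, 0.1973]
tool_rot: [-0.056, 0.998, 0.001, 0.0]
ft_force: [0.8, 0.8, 0.4]
opening: 0.0298
t 63.05 tcp [506.9 110.8 197.3] jaw 96.4 zax [ 0.001  0.001 -1.   ] open 29.8 F [0.8 0.8 0.4] q [ 0.51  0.64 -1.27  1.82  0.66  1.19  0.7 ]
scene slab [504.4 320.1 225.7 190.4   6.4]
  caddy [532.4 322.8 144.3 123.8 -83.6] 649
  grip [533.7 322.9 109.3  10.6   6.6] [0.07570638 0.07764886]
scene tray boss [ 611.5 -257.3   35.1]
scene tray boss [ 615.5 -222.8   36.8]
top slab [529.5 319.8 190.8 165.6 -83.4]
  caddy [530.3 320.  145.4 117.3 -83.7] 734
  grip [529.9 319.5 110.5  10.6   6.1] [0.07808438 0.08023472]
```

View pics/s13.png

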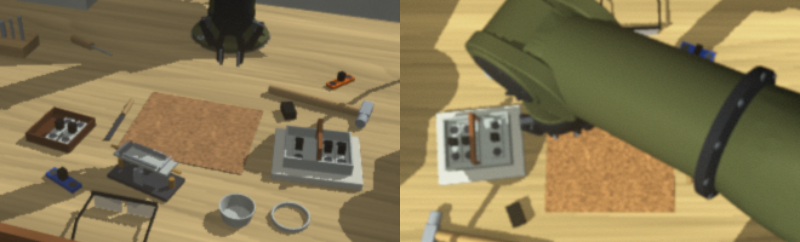

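The caddy stands in the middle of the slab with three rotors in it. The two rejects are in the tray, the mat is empty and the robot is clear of everything.

```bash
python3 -c "
from bench import hand_in;print(hand_in())"
```

```text
the job is handed in; nothing more can be done
None
```

The job is handed in: five rotors were on the mat, and I tried each one in the balance cradle.

- **Good rotors:** three stayed within about 0.02 rad of level, and they are in the caddy.
- **Rejects:** two leaned about 0.16 rad, and they are in the dark wooden tray.
- **Caddy:** I carried it level by its grip bar and stood it on the white slab.

Last checks:
- **Caddy position:** both views put it within about 1 mm of the slab's centre and under 1° off square. The scene camera's final slab fit was off, mixed with something next to the slab, so for that view I used its fit from before the caddy was set down.
- **Grip bar height:** it agrees with the caddy standing flat on the slab.
- **Final picture:** it shows the three rotors in the caddy, both rejects in the tray, the mat empty, and the tools and the blue and orange lookalikes apparently in place. I did not measure those again.
- **Arm:** it was clear of everything, with no contact force, at about 63 s.

Two things did not go cleanly:
- **Hard set-down:** the last good rotor touched down in the caddy hard, with a brief wrist force of about 48 N against the 120 N limit. It seated properly.
- **Camera mismatch:** the two cameras disagreed by 2 to 5 mm throughout. I used their average, or compared positions within the same view.

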